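# Set up a control unit for UV curing

### The arm

A 6-joint arm with a two-finger parallel gripper is mounted at the origin on the work surface. World frame = base frame: x ahead of the robot, y to its left, z up, the work surface at z = 0. Lengths are in mm, angles in rad, forces in N, time in s.
With the tool pointing down it reaches from about 325 to 875 mm from the base axis. Payload 4.4 kg.
Tool frame: the origin (TCP) lies at the centre of the arm's flange, where the gripper is bolted on; the fingertips stand 173 mm ahead of it and the grasp point (between the pads) lies 155 mm ahead of it (arm.nose_length is the distance from the TCP to the fingertips, in mm); z points along the fingers, y is the line along which they close (so a half turn about z gives the same grasp; the last joint's range is limited). The gripper opens to 85 mm and grips with 20 to 120 N. Pads are 22 mm wide; open, the fingers measure 114 mm over their backs; the gripper's body (76 mm by 85 mm) begins 54 mm behind the grasp point. The pads swing forward as they close: fully open they stand 13 mm farther back than shut.
Start: joints at [-1.31, 0.207, 1.542, -0, 1.393, -0.15], TCP at [230.138, -526.94, 404.682] pointing down, gripper open.
Joint ranges: [-2.73, 2.73], [-0.86, 2.22], [0.23, 2.46], [-1.11, 4.25], [0.08, 2.63], [-2.82, 2.82]. Speed limits (rad/s): [2.79, 2.79, 3.14, 3.14, 3.14, 3.14].

### API

Orientations are given as a rotation vector (axis times angle).
In Python, from workcell import readout, optics, ticket, arm gives the robot as it stands.
- The arm moves only by the tool step_arm, never from a script. Its argument "increments" is a list of rows, each an object with "fingers": the closure, from -1 (fully open) to 1 (shut); "translation": the shift along the world's x, y, z in mm, a list of three; "twist": the turn, a rotation vector about the world's x, y, z in degrees, a list of three. A call has exactly 5 rows; each row shifts and turns the commanded pose from where the row before left it; what a row does not reach is not made up. A row lasts 1/12 s, in which the tool goes at most 41.7 mm and 7.16 degrees, less where a joint would pass 70% of its speed; a pose out of reach is approached as far as the arm can. A call with a gripper value outside its range is refused whole. The fingers move at their own pace and stop on an object; "squeeze" is the grip in N (left out, the last holds). Time passes only in rows, so rows that do not move let the fingers close, or fill a call up. It gives the time, the measured TCP pose, the force, the opening and the grip force at its end, in the units of the state.
- readout.state(): the state, without advancing time (a new reading comes with each control period).
- optics.capture(name): name is "side" or "top" or "wrist"; returns a dict with "color" (480x640x3 uint8, blue, green, red), "fx", "fy", "cx", "cy" (pixels), "dist" ([k1, k2, p1, p2, k3] as OpenCV has them; the pictures are not rectified), "rvec" (rotation vector, rad) and "tvec" (3), from world to camera coordinates, as OpenCV has them; the wrist camera has in their place "hand_eye" (4x4, takes a point from camera to tool coordinates, whose origin is the TCP and whose axes are the flange's). Camera axes: x right, y down, z forward; pixel columns grow to the right and rows downward; lengths in mm; the calibration is good to about 2 mm. A picture is of the moment at which its call begins: read the wrist's pose just before it. There is no depth.
- ticket.close_job(): hands the job in; it is judged then, once.
The state is a dict: "t": time; "qpos": joint angles; "joint_velocities": joint speeds; "effort": joint torques, N m; "tool_pos": TCP position; "tool_rot": TCP orientation; "contact_force": force on the tool from outside, world axes, zero at the start; "moment": the same for the moment, N m; "gripper_width": finger opening in mm; "gripper_force": force on a finger pad.
Only numpy, scipy, OpenCV 4.12 (cv2) and the standard library are available. Lean on these libraries where they do the work, as an engineer would, in place of code of your own. Each camera call takes 0.05 s, during which the arm holds its last target. There are 200 camera calls.

### The job

Set up the UV curing station: on its steel plate, put the open control unit (green board up) midway between the two lamps with its ends pointing at them, lay the blue UV meter flat behind it (on the side away from the robot), in line with the unit's middle, sensor window towards the unit and about 20 mm clear of it, and stand the amber shield on the front strip of the plate, centred and square across the opening between the lamps. Only when all three stand there and are let go, turn the selector on the control box from off to half power, the orange mark. Set things down rather than drop them, and leave everything else on the bench as it is.

Things in the scene. Friction and masses are not known exactly. Their poses are not given: they have to be found in the camera images.
- station: fixed steel plate with two white lamp heads facing each other along its y. Origin on the table, under the point midway between the lamps; x to the rear (away from the robot), z up. Plate: x -120 (front edge) to 170 mm, |y| to 155 mm, top at z 10 mm. Each lamp: |x| to 35, |y| from 90 (violet face) to 156 mm, z up to 130 mm. Front strip: bare plate before the lamps, 85 mm deep.
- unit: open control unit: black housing with a bare green circuit board on top. Origin: centre of its underside; z up, long axis along its y. 60 mm (x) by 120 mm (y; 140 over the end ears), 40 mm high (board parts 45). Grip its 60 mm width: these sides span 16 to 40 mm height over the middle 98 mm; below, the base is 50 mm wide. May end either way round. About 0.3 kg.
- meter: UV meter: blue handheld box 110 mm (x) by 52 mm (y) by 28 mm high, about 0.22 kg, round white sensor window on top at its -x end, display towards +x. Origin: centre of its underside, z up. At the end its -x end points to the unit; a 20 mm gap puts its origin 105 mm behind the unit's.
- meter_sensor (a point): centre of the meter's round white sensor window (28 mm across), on its top face 33 mm from its middle towards its -x end
- shield: amber transparent shield standing upright: panel 200 mm wide (along its y), 6 mm thick, on two steel feet at its ends, 60 mm long in x (-30 to 30). Origin under its middle at foot level, z up. Along the top a black grip rail, 12 mm thick in x, 111 to 135 mm high, to be pinched from above in the middle. About 0.45 kg. No front or back.
- control_box: lamp control box, fixed, grey, 100 mm (x) by 120 mm (y), top at 60 mm. Origin under its centre, x away from the robot. On its top round the selector, 41 mm from its axis, three dots: white (off) 45 degrees to the left of the box's +x, orange (half power) along +x, red (full power) 45 degrees to the right (two small indicator lamps sit at its near corners).
- selector_grip (a point): point on the selector knob's vertical axis, over the box's middle, 89 mm above the table, where to hold it; axes as the box's (it does not turn). The knob is a black bar 56 mm long, 14 mm thick, 67 to 93 mm high, on a disc of radius 24 mm (61 to 67 mm high); a white line marks its pointing end.
- selector (a joint): knob angle, rad, growing clockwise seen from above: 0 off (white), 0.785 half power (orange), 1.571 full (red). At value v the bar points (0.785 - v) counter-clockwise from the control box's +x. A spring detent draws it to the nearest mark; about 0.1 N m to turn. Starts off.
- finished_unit: bystander: finished control unit, the same housing closed with a ribbed aluminium cover, 60 by 120 (140 over the ears) by 43 mm high; origin at its underside's centre
- cleaner_bottle: bystander: white bottle, 62 mm across, 165 mm high; origin at its underside's centre
- screwdriver: bystander: red-handled screwdriver 180 mm long, lying along its x
- nest_block: bystander: white plastic nest block 110 by 80 mm with two steel pins, 75 mm high; origin at its underside's centre
- screw_tray: bystander: black open tray of screws, 100 by 120 by 35 mm; origin at its underside's centre
- solder_reel: bystander: grey reel 66 mm across, 46 mm high; origin at its underside's centre
- resin_can: bystander: amber jar with a black cap, 68 mm across, 100 mm high; origin at its underside's centre

How it is judged:
By the outcome, as a careful person would: the job done as asked, in the order asked, and still so for the second after the job is handed in, with the robot touching nothing.
It also fails if it takes over 72 s, if anything falls off the work surface, if the arm or the gripper's body presses on something with over 40 N, if the wrist force passes 120 N, or if a joint passes its speed limit or range.

## Working session

There is one attempt and no reset: what is moved stays moved. The work goes in short steps, Python scripts to look and compute and a tool call to move; the robot and the scene stay as the last step left them, time stands still between calls to the robot, and variables do not carry over. Pictures are saved under pics/ and viewed, at most 10 in all, crops included, and the job is handed in when it is done.

Besides the shell and the picture viewer there is one more tool, called as name([rows], argument=value, ...), one row to a line, values as JSON. step_arm: Moves the arm, as the interface text tells. Its arguments: {"type":"object","properties":{"increments":{"type":"array","items":{"type":"object","properties":{"fingers":{"type":"number"},"translation":{"type":"array","items":{"type":"number"}},"twist":{"type":"array","items":{"type":"number"}}}}},"squeeze":{"type":"number"}},"required":["increments"]}

```bash
ls; mkdir -p pics
python3 - <<'E'
from workcell import readout, optics, arm
import cv2,pickle
s=readout.state();print(s)
for n in("top","side","wrist"):
    c=optics.capture(n);cv2.imwrite(f"pics/{n}0.png",c["color"]);pickle.dump(c,open(f"{n}0.pkl","wb"))
    print(n,{k:v for k,v in c.items() if k!="color"})
E
```

```text
pics
{'t': 0.0, 'qpos': array([-1.30948701e+00,  2.07445314e-01,  1.54303689e+00, -1.65596682e-05,
        1.39348199e+00, -1.50490559e-01]), 'joint_velocities': array([ 0.00103427, -0.00073085, -0.00053544,  0.00053673, -0.00028176,
        0.00038018]), 'effort': array([ 4.84677385e-04, -3.83030283e+01, -2.91596407e+01, -2.29072693e-04,
        1.05397735e-02, -9.40345615e-06]), 'tool_pos': array([ 230.04092512, -526.55792586,  403.47157442]), 'tool_rot': array([-3.07291606e+00, -6.41813464e-01,  2.31691064e-04]), 'contact_force': array([0.64147944, 0.47136791, 0.16120365]), 'moment': array([-0.00253353,  0.01837794,  0.00378749]), 'gripper_force': 0.0, 'gripper_width': 85.11367905948542}
top {'fx': 615.3291718451572, 'fy': 615.3291718451572, 'cx': 318.7908917519633, 'cy': 246.21809952341638, 'dist': array([-0.05870261,  0.        ,  0.        ,  0.        ,  0.        ]), 'rvec': array([ 2.17092049, -2.18465816,  0.0516201 ]), 'tvec': array([ -23.94074854,  528.87071823, 1615.69493411])}
side {'fx': 622.7924324413068, 'fy': 622.7924324413068, 'cx': 318.3456296344836, 'cy': 235.17659256524524, 'dist': array([-0.1605949,  0.       ,  0.       ,  0.       ,  0.       ]), 'rvec': array([ 2.32560095, -0.47849562,  0.21170408]), 'tvec': array([-493.95116597,  182.63120737, 1700.62668817])}
wrist {'fx': 358.32073568286427, 'fy': 358.32073568286427, 'cx': 316.9210271891132, 'cy': 237.45133870216128, 'dist': array([-0.06869398,  0.        ,  0.        ,  0.        ,  0.        ]), 'hand_eye': array([[ 6.85776840e-04, -9.55172079e-01, -2.96050382e-01,
         7.61369316e+01],
       [ 9.99999751e-01,  7.03578990e-04,  4.64031248e-05,
        -6.35469552e-01],
       [ 1.63971860e-04, -2.96050340e-01,  9.55172324e-01,
         3.01789524e+01],
       [ 0.00000000e+00,  0.00000000e+00,  0.00000000e+00,
         1.00000000e+00]])}
```

View pics/top0.png

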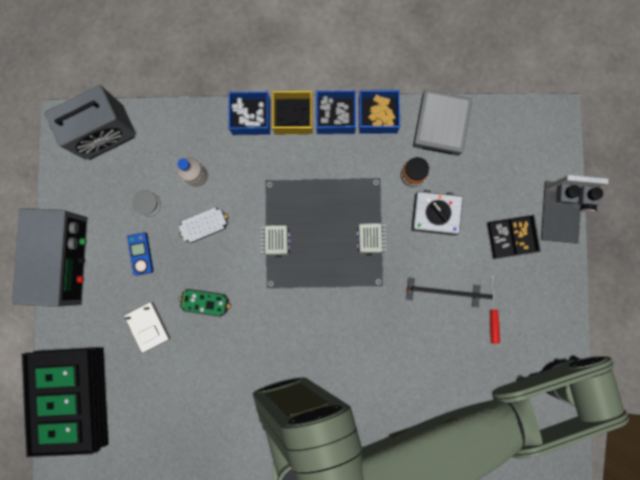

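View pics/side0.png

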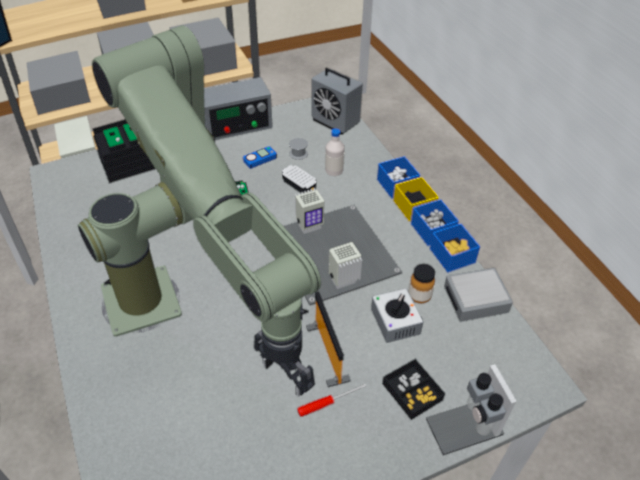

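Top view: plate centred near (324,234), green unit (205,303), blue meter (140,254) with its sensor towards the robot, shield rail (450,292), control box (438,213). The side view agrees.

```bash
cat > h.py <<'E'
import numpy as np,cv2
from scipy.spatial.transform import Rotation as R
def cam(c,st=None):
    if "rvec" in c:
        Rm=cv2.Rodrigues(c["rvec"])[0]; return Rm.T, -Rm.T@c["tvec"]
    H=np.asarray(c["hand_eye"]);T=R.from_rotvec(st["tool_rot"]).as_matrix()
    return T@H[:3,:3], T@H[:3,3]+st["tool_pos"]
def toplane(c,px,z,st=None):
    K=np.array([[c["fx"],0,c["cx"]],[0,c["fy"],c["cy"]],[0,0,1]])
    u=cv2.undistortPoints(np.float64(px).reshape(-1,1,2),K,np.asarray(c["dist"])).reshape(-1,2)
    Rw,o=cam(c,st); d=np.c_[u,np.ones(len(u))]@Rw.T
    return (o+d*((z-o[2])/d[:,2])[:,None])[:,:2]
def topx(c,P,st=None):
    K=np.array([[c["fx"],0,c["cx"]],[0,c["fy"],c["cy"]],[0,0,1]])
    Rw,o=cam(c,st); return cv2.projectPoints(np.float64(P).reshape(-1,1,3),cv2.Rodrigues(Rw.T)[0],-Rw.T@o,K,np.asarray(c["dist"]))[0].reshape(-1,2)
def blobs(mask,amin=30):
    cs=cv2.findContours(mask.astype(np.uint8),cv2.RETR_EXTERNAL,cv2.CHAIN_APPROX_NONE)[0]
    return sorted([k for k in cs if cv2.contourArea(k)>amin],key=cv2.contourArea,reverse=True)
def rect(c,k,z,st=None):
    """centre, (long,short), direction of long side in deg from world +x"""
    p=toplane(c,k.reshape(-1,2),z,st).astype(np.float32)
    b=cv2.boxPoints(cv2.minAreaRect(p)); e=[b[1]-b[0],b[2]-b[1]]; e.sort(key=lambda v:-np.hypot(*v))
    a=np.degrees(np.arctan2(e[0][1],e[0][0])); return b.mean(0).round(1),np.round([np.hypot(*v) for v in e],1),round((a+90)%180-90,1)
E
python3 - <<'E'
import pickle;from h import *
c=pickle.load(open("top0.pkl","rb"));im=c["color"];hsv=cv2.cvtColor(im,cv2.COLOR_BGR2HSV);H,S,V=cv2.split(hsv)
def win(m,x0,x1,y0,y1):
    o=np.zeros(m.shape,bool);o[y0:y1,x0:x1]=m[y0:y1,x0:x1];return o
def rep(n,m,z,k=2):
    for b in blobs(m)[:k]: print(n,cv2.contourArea(b),b.reshape(-1,2).mean(0).round(),rect(c,b,z))
rep("unit",win((H>40)&(H<90)&(S>90),170,240,280,325),41)
rep("meter",win((H>95)&(H<130)&(S>110),120,160,225,285),28)
rep("plate",win((V<85),255,395,170,295),10)
print(im[234,324],im[150,324],im[292,450],im[213,430],im[195,425])
rep("shield",win((V<90),400,500,270,315),133,1)
rep("box",win((V>170)&(S<60),405,470,185,240),60)
rep("lamps",win((V>150)&(S<70),255,390,215,260),130)
rep("knob",win((V<70),415,460,195,228),90)
cv2.imwrite("pics/t1.png",cv2.resize(im[170:350,110:250],None,fx=4,fy=4,interpolation=2)[:600])
cv2.imwrite("pics/t2.png",cv2.resize(im[175:325,390:510],None,fx=4,fy=4,interpolation=2))
E
```

```text
unit 816.0 [204. 303.] (array([382.3, 274.8], dtype=float32), array([116.2,  55.3], dtype=float32), np.float32(81.3))
meter 743.0 [140. 254.] (array([511.9, 449.8], dtype=float32), array([108.6,  53.6], dtype=float32), np.float32(10.2))
plate 9840.5 [324. 233.] (array([566.7, -40. ], dtype=float32), array([301.9, 282.6], dtype=float32), np.float32(-89.3))
[81 78 76] [138 137 133] [49 48 47] [39 37 36] [200 196 192]
shield 455.0 [447. 292.] (array([ 404.4, -349. ], dtype=float32), array([210. ,  47.8], dtype=float32), np.float32(83.5))
box 832.5 [438. 212.] (array([ 612.3, -337.5], dtype=float32), array([113.5,  93.2], dtype=float32), np.float32(83.5))
lamps 565.0 [372. 238.] (array([ 541.8, -162.2], dtype=float32), array([66.9, 61.7], dtype=float32), np.float32(-0.4))
lamps 558.0 [275. 239.] (array([538.7,  82.7], dtype=float32), array([67.3, 62.2], dtype=float32), np.float32(-0.1))
knob 344.0 [438. 211.] (array([ 608.9, -332.3], dtype=float32), array([56.5, 56. ], dtype=float32), np.float32(-1.1))
```

View pics/t2.png

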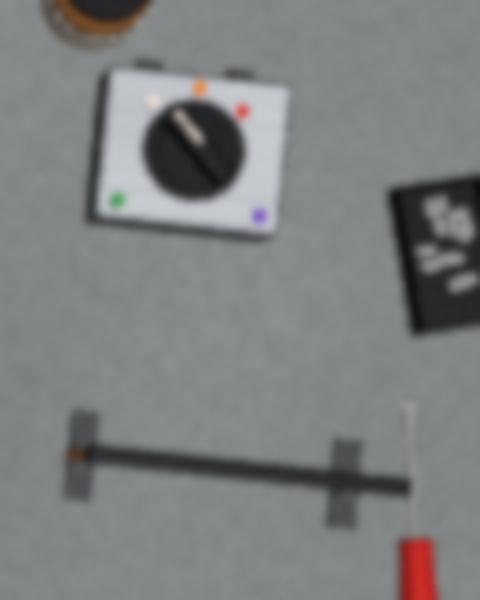

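Crop: box dots orange (200,88), white (152,101), red (241,110); knob line points to white; shield rail runs (75,452)–(410,487), its right end close to the screwdriver tip. Moving via the station for a close look.

step_arm([
  {"fingers":-1,"translation":[20.8,35.9,0],"twist":[0,0,2.5]},
  {"fingers":-1,"translation":[20.8,35.9,0],"twist":[0,0,2.5]},
  {"fingers":-1,"translation":[20.8,35.9,0],"twist":[0,0,2.5]},
  {"fingers":-1,"translation":[20.8,35.9,0],"twist":[0,0,2.5]},
  {"fingers":-1,"translation":[20.8,35.9,0],"twist":[0,0,2.5]},
])

```text
t: 0.57
tool_pos: [334.5, -345.7, 404.3]
tool_rot: [-2.986, -0.975, -0.0]
contact_force: [1.3, -0.2, -0.4]
gripper_width: 85.6
gripper_force: 0.0
```

step_arm([
  {"fingers":-1,"translation":[20.8,35.9,0],"twist":[0,0,2.5]},
  {"fingers":-1,"translation":[20.8,35.9,0],"twist":[0,0,2.5]},
  {"fingers":-1,"translation":[20.8,35.9,0],"twist":[0,0,2.5]},
  {"fingers":-1,"translation":[20.8,35.9,0],"twist":[0,0,2.5]},
  {"fingers":-1,"translation":[20.8,35.9,0],"twist":[0,0,2.5]},
])

```text
t: 0.98
tool_pos: [438.5, -165.9, 404.6]
tool_rot: [2.862, 1.295, 0.0]
contact_force: [-0.1, -0.3, -0.4]
gripper_width: 85.2
gripper_force: 0.0
```

step_arm([
  {"fingers":-1,"translation":[20.8,35.9,0],"twist":[0,0,2.5]},
  {"fingers":-1,"translation":[20.8,35.9,0],"twist":[0,0,2.5]},
  {"fingers":-1,"translation":[20.8,35.9,0],"twist":[0,0,2.5]},
  {"fingers":-1,"translation":[0,0,0],"twist":[0,0,0]},
  {"fingers":-1,"translation":[0,0,0],"twist":[0,0,0]},
])

```text
t: 1.4
tool_pos: [501.0, -58.2, 404.3]
tool_rot: [-2.769, -1.484, 0.001]
contact_force: [-0.1, -0.3, -0.4]
gripper_width: 85.1
gripper_force: 0.0
```

```bash
cat > snap.py <<'E'
import sys,pickle,cv2
from workcell import readout, optics
n=sys.argv[1]; st=readout.state(); c=optics.capture("wrist" if len(sys.argv)<3 else sys.argv[2])
cv2.imwrite(f"pics/{n}.png",c["color"]); pickle.dump((c,st),open(f"{n}.pkl","wb"))
from scipy.spatial.transform import Rotation as R; import numpy as np
M=R.from_rotvec(st["tool_rot"]).as_matrix()
print(st["t"],st["tool_pos"].round(1),"toolY",np.degrees(np.arctan2(M[1,1],M[0,1])).round(2),"tilt",M[:2,2].round(4),"F",st["contact_force"].round(1),st["gripper_width"].round(1),st["gripper_force"].round(1))
E
python3 snap.py w1
```

```text
Traceback (most recent call last):
  File "snap.py", line 7, in <module>
    print(st["t"],st["tool_pos"].round(1),"toolY",np.degrees(np.arctan2(M[1,1],M[0,1])).round(2),"tilt",M[:2,2].round(4),"F",st["contact_force"].round(1),st["gripper_width"].round(1),st["gripper_force"].round(1))
                                                                                                                                                          ^^^^^^^^^^^^^^^^^^^^^^^^^
AttributeError: 'float' object has no attribute 'round'
```

View pics/w1.png

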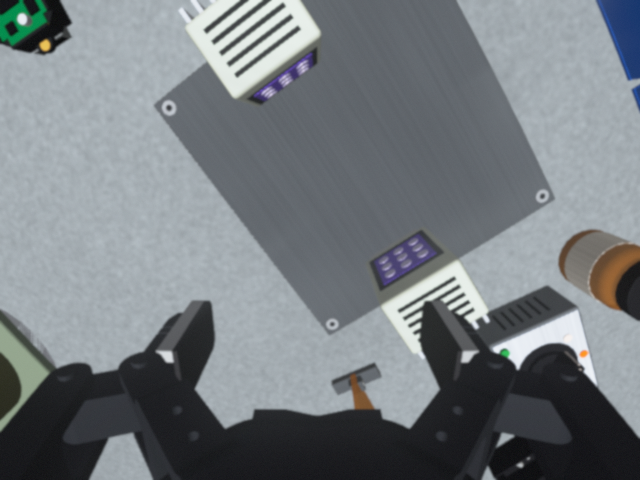

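The wrist view shows the plate's front-left corner (155,105), front-right (330,334), rear-right (553,199) and both lamps. I'll fit the plate edges while going on to the unit.

```bash
sed -i 's/st\["gripper_width"\].round(1),st\["gripper_force"\].round(1)/round(st["gripper_width"],1),round(st["gripper_force"],1)/' snap.py
cat >> h.py <<'E'
def frame(xy,o,yaw):
    a=np.radians(yaw);return (np.asarray(xy)-o)@np.array([[np.cos(a),-np.sin(a)],[np.sin(a),np.cos(a)]])
E
python3 - <<'E'
import pickle;from h import *
c,st=pickle.load(open("w1.pkl","rb"));im=c["color"]
print(toplane(c,[(155,105),(330,334),(553,199)],10,st).round(1))
# subpixel-ish edges: gradient crossing along normals of predicted plate edges
g=cv2.GaussianBlur(cv2.cvtColor(im,cv2.COLOR_BGR2GRAY),(5,5),0).astype(float)
o=np.array([541.,-40.]);yaw=0.7
for it in range(3):
    a=np.radians(yaw);M=np.array([[np.cos(a),-np.sin(a)],[np.sin(a),np.cos(a)]])
    d=np.arange(-12,12.1,.5)
    def edge(pts,n):
        out=[]
        for p in pts:
            q=o+(p+np.outer(d,n))@M.T
            px=topx(c,np.c_[q,np.full(len(q),10)],st)
            if px.min()<3 or px[:,0].max()>636 or px[:,1].max()>330: continue
            v=cv2.remap(g.astype(np.float32),px[:,0].astype(np.float32),px[:,1].astype(np.float32),1).ravel()
            k=np.argmax(np.diff(v))
            if np.diff(v)[k]>4: out.append(q[k]*.5+q[k+1]*.5)
        return np.array(out)
    F=edge([np.array([-120.,y]) for y in range(-145,150,5)],np.array([-1.,0]))
    S=edge([np.array([x,-155.]) for x in list(range(-110,-45,5))+list(range(60,165,5))],np.array([0,-1.]))
    def fit(P):
        vx,vy,x,y=cv2.fitLine(P.astype(np.float32),cv2.DIST_HUBER,0,.01,.01).ravel();return np.array([vx,vy]),np.array([x,y])
    fv,fp=fit(F);sv,sp=fit(S)
    yf=np.degrees(np.arctan2(fv[1],fv[0]))%180-90;ys=(np.degrees(np.arctan2(sv[1],sv[0]))+90)%180-90
    X=np.linalg.solve(np.c_[fv,-sv],sp-fp);cor=fp+fv*X[0]
    yaw=(yf+ys)/2;a=np.radians(yaw);M=np.array([[np.cos(a),-np.sin(a)],[np.sin(a),np.cos(a)]])
    o=cor+M@np.array([120,155.]);print(len(F),len(S),yf.round(2),ys.round(2),cor.round(1),o.round(1))
E
```

```text
[[ 423.5  111.8]
 [ 427.7 -195.1]
 [ 713.  -191.5]]
57 29 0.78 0.74 [ 426.  -195.8] [543.9 -39.2]
57 30 0.65 0.66 [ 425.8 -195.6] [544.  -39.2]
57 30 0.75 0.65 [ 426.  -195.8] [544.1 -39.4]
```

step_arm([
  {"fingers":-1,"translation":[-11.8,33.4,-10],"twist":[0,0,2.52]},
  {"fingers":-1,"translation":[-11.8,33.4,-10],"twist":[0,0,2.52]},
  {"fingers":-1,"translation":[-11.8,33.4,-10],"twist":[0,0,2.52]},
  {"fingers":-1,"translation":[-11.8,33.4,-10],"twist":[0,0,2.52]},
  {"fingers":-1,"translation":[-11.8,33.4,-10],"twist":[0,0,2.52]},
])

```text
t: 1.87
tool_pos: [440.6, 106.1, 354.2]
tool_rot: [2.595, 1.769, -0.0]
contact_force: [1.0, 1.0, -1.0]
gripper_width: 85.2
gripper_force: 0.0
```

step_arm([
  {"fingers":-1,"translation":[-11.8,33.4,-10],"twist":[0,0,2.52]},
  {"fingers":-1,"translation":[-11.8,33.4,-10],"twist":[0,0,2.52]},
  {"fingers":-1,"translation":[-11.8,33.4,-10],"twist":[0,0,2.52]},
  {"fingers":-1,"translation":[-11.8,33.4,-10],"twist":[0,0,2.52]},
  {"fingers":-1,"translation":[-11.8,33.4,-10],"twist":[0,0,2.52]},
])

```text
t: 2.28
tool_pos: [382.3, 273.4, 304.3]
tool_rot: [2.385, 2.044, 0.0]
contact_force: [0.4, -0.5, 0.2]
gripper_width: 85.4
gripper_force: 0.0
```

step_arm([
  {"fingers":-1,"translation":[0,0,0],"twist":[0,0,0]},
  {"fingers":-1,"translation":[0,0,0],"twist":[0,0,0]},
  {"fingers":-1,"translation":[0,0,0],"twist":[0,0,0]},
  {"fingers":-1,"translation":[0,0,0],"twist":[0,0,0]},
  {"fingers":-1,"translation":[0,0,0],"twist":[0,0,0]},
])

```text
t: 2.7
tool_pos: [383.6, 272.3, 305.2]
tool_rot: [2.387, 2.042, 0.002]
contact_force: [0.5, -0.2, 0.2]
gripper_width: 85.4
gripper_force: 0.0
```

```bash
python3 snap.py w2;python3 - <<'E'
import pickle;from h import *
c,st=pickle.load(open("w2.pkl","rb"));H,S,V=cv2.split(cv2.cvtColor(c["color"],cv2.COLOR_BGR2HSV))
for b in blobs((H>40)&(H<90)&(S>90),200)[:2]: print(b.reshape(-1,2).mean(0),rect(c,b,41,st))
for b in blobs((H>95)&(H<130)&(S>110),200)[:2]: print("m",b.reshape(-1,2).mean(0),rect(c,b,28,st))
E
```

```text
2.7 [383.6 272.3 305.2] toolY -8.9 tilt [0.0011 0.0002] F [ 0.5 -0.2  0.2] 85.4 0.0
[316.79004329 228.94588745] (array([384.5, 276.6], dtype=float32), array([113.7,  54.8], dtype=float32), np.float32(81.4))
```

View pics/w2.png

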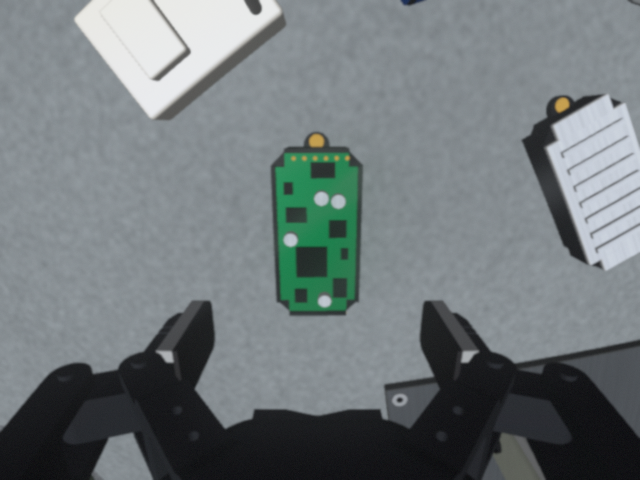

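Wrist view: unit board centred at pixel (317,229) → (384.5,276.6), within 3 mm of the top view, with no obstacle near. Station origin ≈ (543.5,-39.5), yaw 0.7°. Descending and gripping.

step_arm([
  {"fingers":-1,"translation":[1.5,2.7,-36],"twist":[0,0,0]},
  {"fingers":-1,"translation":[0,0,-36],"twist":[0,0,0]},
  {"fingers":-1,"translation":[0,0,-32],"twist":[0,0,0]},
  {"fingers":-1,"translation":[0,0,-22],"twist":[0,0,0]},
  {"fingers":-1,"translation":[0,0,0],"twist":[0,0,0]},
], squeeze=50)

```text
t: 3.17
tool_pos: [381.9, 274.3, 174.4]
tool_rot: [-2.384, -2.042, 0.016]
contact_force: [0.3, -0.6, 0.4]
gripper_width: 85.4
gripper_force: 0.0
```

step_arm([
  {"fingers":1,"translation":[0,0,0],"twist":[0,0,0]},
  {"fingers":1,"translation":[0,0,0],"twist":[0,0,0]},
  {"fingers":1,"translation":[0,0,0],"twist":[0,0,0]},
  {"fingers":1,"translation":[0,0,0],"twist":[0,0,0]},
  {"fingers":1,"translation":[0,0,0],"twist":[0,0,0]},
])

```text
t: 3.58
tool_pos: [385.3, 276.9, 180.7]
tool_rot: [2.383, 2.045, 0.007]
contact_force: [0.3, -0.5, 5.1]
gripper_width: 59.4
gripper_force: 56.9
```

```bash
python3 -c "
from workcell import readout
s=readout.state();print({k:s[k] for k in('t','tool_pos','contact_force','gripper_width','gripper_force')})"
```

```text
{'t': 3.5833, 'tool_pos': array([385.29049113, 276.89508437, 180.71554517]), 'contact_force': array([ 0.26246329, -0.46215983,  5.09642678]), 'gripper_width': 59.434438584826054, 'gripper_force': 56.851992309093475}
```

Gripped at 59.4 mm. Lifting over the lamps to the station.

step_arm([
  {"fingers":1,"translation":[0,0,40],"twist":[0,0,0]},
  {"fingers":1,"translation":[0,0,40],"twist":[0,0,0]},
  {"fingers":1,"translation":[10,-20,35],"twist":[0,0,0]},
  {"fingers":1,"translation":[10,-20,30],"twist":[0,0,0]},
  {"fingers":1,"translation":[17.4,-34.5,0],"twist":[0,0,1.18]},
])

```text
t: 4.0
tool_pos: [423.3, 203.7, 331.1]
tool_rot: [2.354, 2.073, 0.022]
contact_force: [2.1, 1.1, -3.5]
gripper_width: 59.2
gripper_force: 57.2
```

step_arm([
  {"fingers":1,"translation":[17.4,-34.5,0],"twist":[0,0,1.18]},
  {"fingers":1,"translation":[17.4,-34.5,0],"twist":[0,0,1.18]},
  {"fingers":1,"translation":[17.4,-34.5,0],"twist":[0,0,1.18]},
  {"fingers":1,"translation":[17.4,-34.5,0],"twist":[0,0,1.18]},
  {"fingers":1,"translation":[17.4,-34.5,0],"twist":[0,0,1.18]},
])

```text
t: 4.42
tool_pos: [508.4, 27.8, 323.7]
tool_rot: [-2.251, -2.191, -0.0]
contact_force: [1.1, 1.3, -3.9]
gripper_width: 59.6
gripper_force: 57.2
```

step_arm([
  {"fingers":1,"translation":[17.4,-34.5,0],"twist":[0,0,1.18]},
  {"fingers":1,"translation":[17.7,-34.5,0],"twist":[0,0,1.18]},
  {"fingers":1,"translation":[0,0,0],"twist":[0,0,0]},
  {"fingers":1,"translation":[0,0,0],"twist":[0,0,0]},
  {"fingers":1,"translation":[0,0,0],"twist":[0,0,0]},
])

```text
t: 4.83
tool_pos: [542.9, -39.5, 323.2]
tool_rot: [-2.207, -2.233, 0.001]
contact_force: [0.1, -0.3, -4.2]
gripper_width: 59.3
gripper_force: 57.2
```

```bash
python3 snap.py w3;python3 - <<'E'
import pickle;from h import *
c,st=pickle.load(open("w3.pkl","rb"));H,S,V=cv2.split(cv2.cvtColor(c["color"],cv2.COLOR_BGR2HSV))
for b in blobs((H>40)&(H<90)&(S>90),200)[:2]: print(b.reshape(-1,2).mean(0),rect(c,b,st["tool_pos"][2]-178.7+41,st))
E
```

```text
4.8333 [542.9 -39.5 323.2] toolY 0.68 tilt [-0.0017  0.0009] F [ 0.1 -0.3 -4.2] 59.3 57.2
[311.72804233 313.6021164 ] (array([542.8, -26.1], dtype=float32), array([86.6, 52.9], dtype=float32), np.float32(-89.3))
```

View pics/w3.png

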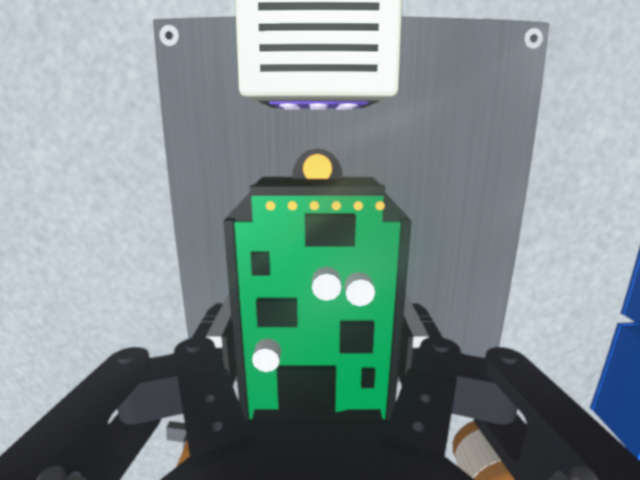

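Unit centred in the hand (+y board edge row 195 → centre y ≈ -39.8), lamp at column 318, matching the station x. Lowering.

step_arm([
  {"fingers":1,"translation":[0,0,-38],"twist":[0,0,0]},
  {"fingers":1,"translation":[0,0,-38],"twist":[0,0,0]},
  {"fingers":1,"translation":[0,0,-34],"twist":[0,0,0]},
  {"fingers":1,"translation":[0,0,-16],"twist":[0,0,0]},
  {"fingers":1,"translation":[0,0,-6],"twist":[0,0,0]},
])

```text
t: 5.3
tool_pos: [540.6, -37.3, 190.4]
tool_rot: [-2.197, -2.231, 0.01]
contact_force: [-23.3, 3.4, 46.0]
gripper_width: 59.1
gripper_force: 63.6
```

step_arm([
  {"fingers":1,"translation":[0,0,-1],"twist":[0,0,0]},
  {"fingers":1,"translation":[0,0,-1],"twist":[0,0,0]},
  {"fingers":1,"translation":[0,0,-0.5],"twist":[0,0,0]},
  {"fingers":1,"translation":[0,0,0],"twist":[0,0,0]},
  {"fingers":1,"translation":[0,0,0],"twist":[0,0,0]},
])

```text
t: 5.72
tool_pos: [543.1, -38.1, 190.5]
tool_rot: [-2.204, -2.236, 0.0]
contact_force: [-3.5, 1.9, 5.6]
gripper_width: 58.8
gripper_force: 58.6
```

step_arm([
  {"fingers":-1,"translation":[0,0,0],"twist":[0,0,0]},
  {"fingers":-1,"translation":[0,0,0],"twist":[0,0,0]},
  {"fingers":-1,"translation":[0,0,0],"twist":[0,0,0]},
  {"fingers":-1,"translation":[0,0,0],"twist":[0,0,0]},
  {"fingers":-1,"translation":[0,0,15],"twist":[0,0,0]},
])

```text
t: 6.13
tool_pos: [542.1, -39.2, 201.9]
tool_rot: [-2.204, -2.232, 0.004]
contact_force: [-0.9, -0.3, 0.1]
gripper_width: 85.5
gripper_force: 0.0
```

step_arm([
  {"fingers":-1,"translation":[0,0,38],"twist":[0,0,0]},
  {"fingers":-1,"translation":[0,0,40],"twist":[0,0,0]},
  {"fingers":-1,"translation":[0,0,40],"twist":[0,0,0]},
  {"fingers":-1,"translation":[0,0,0],"twist":[0,0,0]},
  {"fingers":-1,"translation":[0,0,0],"twist":[0,0,0]},
])

```text
t: 6.55
tool_pos: [545.1, -39.9, 326.2]
tool_rot: [2.202, 2.23, 0.007]
contact_force: [-0.4, -0.3, -0.9]
gripper_width: 85.2
gripper_force: 0.0
```

```bash
python3 snap.py w4;python3 - <<'E'
import pickle;from h import *
c,st=pickle.load(open("w4.pkl","rb"));H,S,V=cv2.split(cv2.cvtColor(c["color"],cv2.COLOR_BGR2HSV))
for b in blobs((H>40)&(H<90)&(S>90),200)[:2]: print(b.reshape(-1,2).mean(0),rect(c,b,51,st))
for b in blobs((V>180)&(S<50),1500)[:3]: print("lamp",b.reshape(-1,2).mean(0),rect(c,b,130,st))
E
```

```text
6.55 [545.1 -39.9 326.2] toolY 0.73 tilt [ 0.0087 -0.0021] F [-0.4 -0.3 -0.9] 85.2 0.0
[310.81038375 228.49887133] (array([543.3, -38.7], dtype=float32), array([114.3,  55.2], dtype=float32), np.float32(-89.1))
lamp [314.64814815 141.34259259] (array([518.7,  -8.5], dtype=float32), array([382. , 228.3], dtype=float32), np.float32(7.6))
lamp [397.34871795 395.28205128] (array([ 595.3, -115.3], dtype=float32), array([43.8, 35.9], dtype=float32), np.float32(0.7))
lamp [230.82142857 396.13095238] (array([ 498.1, -116.4], dtype=float32), array([36.5, 34.4], dtype=float32), np.float32(1.3))
```

View pics/w4.png

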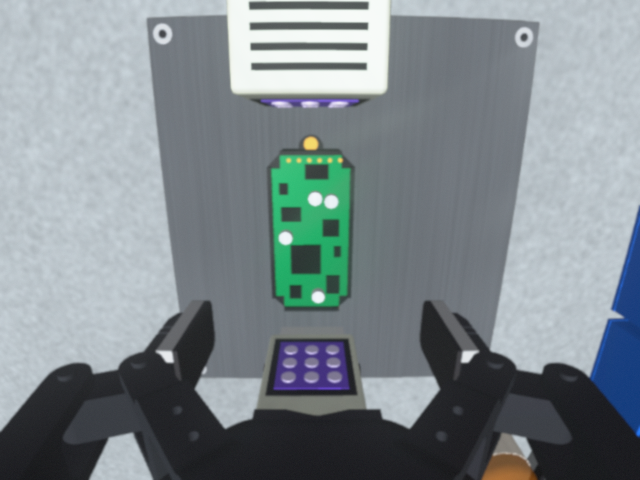

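Unit placed: board centred at column 311 in line with both lamps, at (543.3,-38.7), yaw ~0.9°. On to the meter.

step_arm([
  {"fingers":-1,"translation":[-2.3,37.7,-1.5],"twist":[0,0,-6.2]},
  {"fingers":-1,"translation":[-2.3,37.7,-1.5],"twist":[0,0,-6.2]},
  {"fingers":-1,"translation":[-2.3,37.7,-1.5],"twist":[0,0,-6.2]},
  {"fingers":-1,"translation":[-2.3,37.7,-1.5],"twist":[0,0,-6.2]},
  {"fingers":-1,"translation":[-2.3,37.7,-1.5],"twist":[0,0,-6.2]},
])

```text
t: 7.02
tool_pos: [530.8, 150.3, 312.1]
tool_rot: [-2.728, -1.555, 0.006]
contact_force: [0.5, 0.7, -0.6]
gripper_width: 85.5
gripper_force: 0.0
```

step_arm([
  {"fingers":-1,"translation":[-2.3,37.7,-1.5],"twist":[0,0,-6.2]},
  {"fingers":-1,"translation":[-2.3,37.7,-1.5],"twist":[0,0,-6.2]},
  {"fingers":-1,"translation":[-2.3,37.7,-1.5],"twist":[0,0,-6.2]},
  {"fingers":-1,"translation":[-2.3,37.7,-1.5],"twist":[0,0,-6.2]},
  {"fingers":-1,"translation":[-2.3,37.7,-1.5],"twist":[0,0,-6.2]},
])

```text
t: 7.43
tool_pos: [519.2, 338.9, 304.2]
tool_rot: [3.044, 0.771, -0.007]
contact_force: [0.7, -0.2, -1.7]
gripper_width: 85.4
gripper_force: 0.0
```

step_arm([
  {"fingers":-1,"translation":[-2.3,37.7,-1.5],"twist":[0,0,-6.2]},
  {"fingers":-1,"translation":[-2.3,37.7,-1.5],"twist":[0,0,-6.2]},
  {"fingers":-1,"translation":[-2.3,37.7,-1.5],"twist":[0,0,-6.2]},
  {"fingers":-1,"translation":[0,0,0],"twist":[0,0,0]},
  {"fingers":-1,"translation":[0,0,0],"twist":[0,0,0]},
])

```text
t: 7.85
tool_pos: [512.1, 452.1, 299.2]
tool_rot: [3.126, 0.284, -0.007]
contact_force: [-0.1, 0.2, -1.4]
gripper_width: 85.2
gripper_force: 0.0
```

step_arm([
  {"fingers":-1,"translation":[0,0,0],"twist":[0,0,0]},
  {"fingers":-1,"translation":[0,0,0],"twist":[0,0,0]},
  {"fingers":-1,"translation":[0,0,0],"twist":[0,0,0]},
  {"fingers":-1,"translation":[0,0,0],"twist":[0,0,0]},
  {"fingers":-1,"translation":[0,0,0],"twist":[0,0,0]},
])

```text
t: 8.27
tool_pos: [514.1, 449.5, 302.9]
tool_rot: [-3.129, -0.275, -0.0]
contact_force: [0.7, -0.9, 0.4]
gripper_width: 85.3
gripper_force: 0.0
```

```bash
python3 snap.py w5;python3 - <<'E'
import pickle;from h import *
c,st=pickle.load(open("w5.pkl","rb"));H,S,V=cv2.split(cv2.cvtColor(c["color"],cv2.COLOR_BGR2HSV))
for b in blobs((H>95)&(H<130)&(S>110),200)[:3]:
    print("m",b.reshape(-1,2).mean(0),b.reshape(-1,2).min(0),b.reshape(-1,2).max(0),rect(c,b,28,st))
b=blobs((H>95)&(H<130)&(S>110),200)[0];m=np.zeros(H.shape,np.uint8);cv2.drawContours(m,[b],-1,1,-1)
for w in blobs((m>0)&(V>170)&(S<60),40): print("white",cv2.contourArea(w),w.reshape(-1,2).mean(0),rect(c,w,28,st))
E
```

```text
8.2667 [514.1 449.5 302.9] toolY -79.95 tilt [0.0001 0.    ] F [ 0.7 -0.9  0.4] 85.3 0.0
m [314.11132438 237.88291747] [277 158] [350 302] (array([516. , 452.8], dtype=float32), array([107.2,  50.3], dtype=float32), np.float32(10.1))
white 1483.5 [313.8        220.54193548] (array([525.5, 454.6], dtype=float32), array([31.8, 24.8], dtype=float32), np.float32(-79.9))
```

Meter at (516,452.8), yaw 10.1°, size 107×50 as expected; sensor faces the robot (top view). Descending and gripping.

step_arm([
  {"fingers":-1,"translation":[2,2.8,-36],"twist":[0,0,0]},
  {"fingers":-1,"translation":[0,0,-36],"twist":[0,0,0]},
  {"fingers":-1,"translation":[0,0,-32],"twist":[0,0,0]},
  {"fingers":-1,"translation":[0,0,-15],"twist":[0,0,0]},
  {"fingers":-1,"translation":[0,0,-6],"twist":[0,0,0]},
], squeeze=50)

```text
t: 8.73
tool_pos: [514.2, 452.0, 173.7]
tool_rot: [3.126, 0.277, -0.01]
contact_force: [-0.6, -0.2, -0.2]
gripper_width: 85.4
gripper_force: 0.0
```

step_arm([
  {"fingers":1,"translation":[0,0,0],"twist":[0,0,0]},
  {"fingers":1,"translation":[0,0,0],"twist":[0,0,0]},
  {"fingers":1,"translation":[0,0,0],"twist":[0,0,0]},
  {"fingers":1,"translation":[0,0,0],"twist":[0,0,0]},
  {"fingers":1,"translation":[0,0,0],"twist":[0,0,0]},
])

```text
t: 9.15
tool_pos: [517.0, 454.3, 181.0]
tool_rot: [-3.126, -0.277, -0.008]
contact_force: [0.8, 0.6, 5.6]
gripper_width: 50.9
gripper_force: 56.3
```

```bash
python3 snap.py w6;python3 - <<'E'
import pickle;from h import *
c,st=pickle.load(open("w6.pkl","rb"));H,S,V=cv2.split(cv2.cvtColor(c["color"],cv2.COLOR_BGR2HSV))
for b in blobs((H>95)&(H<130)&(S>110),200)[:3]:
    print("m",b.reshape(-1,2).mean(0),b.reshape(-1,2).min(0),b.reshape(-1,2).max(0),rect(c,b,28,st))
E
```

```text
9.15 [517.  454.3 181. ] toolY -79.86 tilt [0.0051 0.0033] F [0.8 0.6 5.6] 50.9 56.3
m [316.92857143 301.24571429] [247 191] [387 410] (array([525. , 456.8], dtype=float32), array([94.5, 50.9], dtype=float32), np.float32(10.3))
```

Gripped at 50.9 mm, centred. Lifting and carrying behind the unit: target meter origin ≈ (648.3,-37.6), yaw 0.8°.

step_arm([
  {"fingers":1,"translation":[0,0,40],"twist":[0,0,0]},
  {"fingers":1,"translation":[0,0,40],"twist":[0,0,0]},
  {"fingers":1,"translation":[0,0,40],"twist":[0,0,0]},
  {"fingers":1,"translation":[0,0,35],"twist":[0,0,0]},
  {"fingers":1,"translation":[9.45,-35.07,0],"twist":[0,0,-0.66]},
])

```text
t: 9.62
tool_pos: [525.4, 424.4, 344.2]
tool_rot: [-3.117, -0.268, -0.026]
contact_force: [1.5, 0.4, 0.3]
gripper_width: 50.8
gripper_force: 55.5
```

step_arm([
  {"fingers":1,"translation":[9.45,-35.07,0],"twist":[0,0,-0.66]},
  {"fingers":1,"translation":[9.45,-35.07,0],"twist":[0,0,-0.66]},
  {"fingers":1,"translation":[9.45,-35.07,0],"twist":[0,0,-0.66]},
  {"fingers":1,"translation":[9.45,-35.07,0],"twist":[0,0,-0.66]},
  {"fingers":1,"translation":[9.45,-35.07,0],"twist":[0,0,-0.66]},
])

```text
t: 10.03
tool_pos: [572.1, 241.4, 332.7]
tool_rot: [-3.137, -0.169, 0.0]
contact_force: [1.4, 0.5, -1.7]
gripper_width: 50.7
gripper_force: 55.4
```

step_arm([
  {"fingers":1,"translation":[9.45,-35.07,0],"twist":[0,0,-0.66]},
  {"fingers":1,"translation":[9.45,-35.07,0],"twist":[0,0,-0.66]},
  {"fingers":1,"translation":[9.45,-35.07,0],"twist":[0,0,-0.66]},
  {"fingers":1,"translation":[9.45,-35.07,0],"twist":[0,0,-0.66]},
  {"fingers":1,"translation":[9.45,-35.07,0],"twist":[0,0,-0.66]},
])

```text
t: 10.45
tool_pos: [619.4, 66.0, 332.7]
tool_rot: [-3.14, -0.078, 0.0]
contact_force: [0.3, 0.2, -1.7]
gripper_width: 51.0
gripper_force: 55.4
```

step_arm([
  {"fingers":1,"translation":[9.45,-35.07,0],"twist":[0,0,-0.66]},
  {"fingers":1,"translation":[9.45,-35.07,0],"twist":[0,0,-0.66]},
  {"fingers":1,"translation":[9.45,-35.07,0],"twist":[0,0,-0.66]},
  {"fingers":1,"translation":[0,0,0],"twist":[0,0,0]},
  {"fingers":1,"translation":[0,0,0],"twist":[0,0,0]},
])

```text
t: 10.87
tool_pos: [648.0, -39.9, 332.6]
tool_rot: [-3.141, -0.018, 0.0]
contact_force: [-0.1, 0.3, -0.2]
gripper_width: 50.8
gripper_force: 55.4
```

step_arm([
  {"fingers":1,"translation":[0,0,-38],"twist":[0,0,0]},
  {"fingers":1,"translation":[0,0,-38],"twist":[0,0,0]},
  {"fingers":1,"translation":[0,0,-36],"twist":[0,0,0]},
  {"fingers":1,"translation":[0,0,-12],"twist":[0,0,0]},
  {"fingers":1,"translation":[0,0,0],"twist":[0,0,0]},
])

```text
t: 11.28
tool_pos: [645.0, -35.8, 203.6]
tool_rot: [-3.139, -0.027, 0.017]
contact_force: [-0.6, -0.0, -2.2]
gripper_width: 50.6
gripper_force: 55.3
```

```bash
python3 snap.py w7;python3 - <<'E'
import pickle;from h import *
c,st=pickle.load(open("w7.pkl","rb"));H,S,V=cv2.split(cv2.cvtColor(c["color"],cv2.COLOR_BGR2HSV))
for b in blobs((H>95)&(H<130)&(S>110),200)[:3]:
    print("m",b.reshape(-1,2).mean(0),b.reshape(-1,2).min(0),b.reshape(-1,2).max(0),rect(c,b,st["tool_pos"][2]-178+28,st))
E
```

```text
11.2833 [645.  -35.8 203.6] toolY -89.02 tilt [-0.0109  0.0025] F [-0.6 -0.  -2.2] 50.6 55.3
m [316.96581197 301.00712251] [246 190] [387 410] (array([652.3, -34.5], dtype=float32), array([93.3, 49.7], dtype=float32), np.float32(1.1))
```

step_arm([
  {"fingers":1,"translation":[0,0,-6],"twist":[0,0,0]},
  {"fingers":1,"translation":[0,0,-4],"twist":[0,0,0]},
  {"fingers":1,"translation":[0,0,-3],"twist":[0,0,0]},
  {"fingers":1,"translation":[0,0,-2],"twist":[0,0,0]},
  {"fingers":1,"translation":[0,0,-1],"twist":[0,0,0]},
])

```text
t: 11.75
tool_pos: [648.3, -37.7, 193.4]
tool_rot: [3.141, 0.024, 0.002]
contact_force: [-0.0, 0.6, -1.8]
gripper_width: 50.9
gripper_force: 55.4
```

step_arm([
  {"fingers":1,"translation":[0,0,-1],"twist":[0,0,0]},
  {"fingers":1,"translation":[0,0,-1],"twist":[0,0,0]},
  {"fingers":1,"translation":[0,0,0],"twist":[0,0,0]},
  {"fingers":1,"translation":[0,0,0],"twist":[0,0,0]},
  {"fingers":1,"translation":[0,0,0],"twist":[0,0,0]},
])

```text
t: 12.17
tool_pos: [648.1, -37.7, 191.1]
tool_rot: [3.141, 0.024, 0.001]
contact_force: [-0.9, -0.3, 0.8]
gripper_width: 50.9
gripper_force: 55.6
```

step_arm([
  {"fingers":1,"translation":[0,0,-1],"twist":[0,0,0]},
  {"fingers":1,"translation":[0,0,0],"twist":[0,0,0]},
  {"fingers":-1,"translation":[0,0,0],"twist":[0,0,0]},
  {"fingers":-1,"translation":[0,0,0],"twist":[0,0,0]},
  {"fingers":-1,"translation":[0,0,0],"twist":[0,0,0]},
])

```text
t: 12.58
tool_pos: [648.0, -37.6, 189.7]
tool_rot: [3.141, 0.024, 0.001]
contact_force: [-0.2, 0.1, 0.8]
gripper_width: 84.1
gripper_force: 0.0
```

step_arm([
  {"fingers":-1,"translation":[0,0,0],"twist":[0,0,0]},
  {"fingers":-1,"translation":[0,0,20],"twist":[0,0,0]},
  {"fingers":-1,"translation":[0,0,38],"twist":[0,0,0]},
  {"fingers":-1,"translation":[0,0,40],"twist":[0,0,0]},
  {"fingers":-1,"translation":[0,0,40],"twist":[0,0,0]},
])

```text
t: 13.0
tool_pos: [647.5, -37.5, 328.0]
tool_rot: [-3.141, -0.025, 0.004]
contact_force: [1.0, 0.0, 0.0]
gripper_width: 85.3
gripper_force: 0.0
```

step_arm([
  {"fingers":-1,"translation":[-20,0,20],"twist":[0,0,0]},
  {"fingers":-1,"translation":[-20,0,20],"twist":[0,0,0]},
  {"fingers":-1,"translation":[0,0,0],"twist":[0,0,0]},
  {"fingers":-1,"translation":[0,0,0],"twist":[0,0,0]},
  {"fingers":-1,"translation":[0,0,0],"twist":[0,0,0]},
])

```text
t: 13.42
tool_pos: [607.9, -37.6, 366.9]
tool_rot: [-3.141, -0.024, 0.001]
contact_force: [-0.2, -0.0, -1.0]
gripper_width: 85.3
gripper_force: 0.0
```

```bash
python3 snap.py w8;python3 - <<'E'
import pickle;from h import *
c,st=pickle.load(open("w8.pkl","rb"));H,S,V=cv2.split(cv2.cvtColor(c["color"],cv2.COLOR_BGR2HSV))
for b in blobs((H>40)&(H<90)&(S>90),300)[:2]: print(b.reshape(-1,2).mean(0),rect(c,b,51,st))
for b in blobs((H>95)&(H<130)&(S>110),300)[:3]: print("m",b.reshape(-1,2).mean(0),rect(c,b,38,st))
c=pickle.load(open("top0.pkl","rb"));e=toplane(c,[(408.75,288),(492.5,296.75)],135);print("rail",e,e.mean(0),np.hypot(*(e[1]-e[0])))
f=toplane(c,[(390+80/4,175+455/4),(390+343/4,175+483/4)],8);print("feet",f,f.mean(0))
E
```

```text
13.4167 [607.9 -37.6 366.9] toolY -89.11 tilt [-0.0006  0.0002] F [-0.2 -0.  -1. ] 85.3 0.0
[317.67012987 292.92727273] (array([544.1, -39.1], dtype=float32), array([114.7,  54.4], dtype=float32), np.float32(-89.1))
m [317.97027027 170.95135135] (array([645.2, -37. ], dtype=float32), array([107.7,  51.3], dtype=float32), np.float32(1.0))
rail [[ 416.75804572 -249.25832591]
 [ 393.86668781 -454.17952721]] [ 405.31236677 -351.71892656] 206.19581230801776
feet [[ 414.54161967 -268.53170866]
 [ 394.73809083 -442.83970301]] [ 404.63985525 -355.68570584]
```

View pics/w8.png

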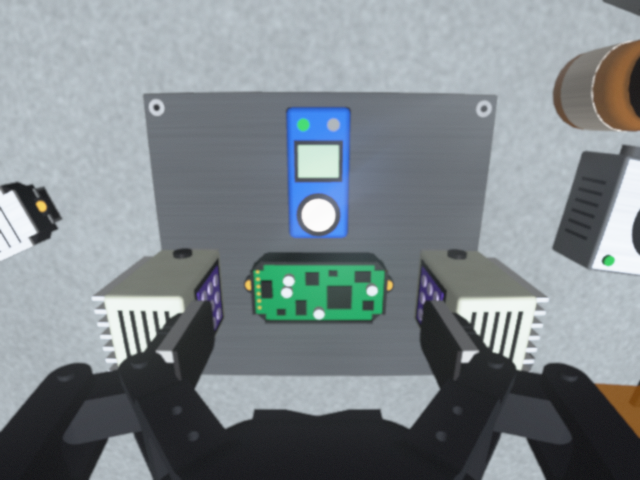

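View: unit between the lamps (318,293), meter behind it in line (318,171) with its sensor (318,214) towards the unit. Checking the gap more precisely.

Run:
```python
import pickle;from h import *
c,st=pickle.load(open("w8.pkl","rb"));im=c["color"]
g=cv2.cvtColor(im,cv2.COLOR_BGR2HSV);H,S,V=cv2.split(g)
for col in(300,318,336):
    b=np.where((H[:,col]>95)&(H[:,col]<130)&(S[:,col]>110))[0];b=b[(b>90)&(b<300)]
    gr=np.where((H[:,col]>40)&(H[:,col]<90)&(S[:,col]>90))[0];gr=gr[(gr>240)&(gr<360)]
    d=np.where(V[:,col]<45)[0]; d=d[(d>238)&(d<gr[0])]
    f=lambda r,z:toplane(c,[(col,r)],z,st)[0,0].round(1)
    print(col,"meter far/near",f(b[0]-.5,38),f(b[-1]+.5,38),"bottom near",f(b[-1]+.5,10),"green",f(gr[0]-.5,50),f(gr[-1]+.5,50),"dark start",d[:1],f(d[0]-.5,26) if len(d) else None)
w=blobs((V>190)&(S<40),200)
for k in w: 
    if 280<k[:,0,0].mean()<350 and 190<k[:,0,1].mean()<240: print("sensor",toplane(c,k.reshape(-1,2),38,st).mean(0))
# front-strip edges: plate holes
print(toplane(c,[(156,107),(484,108)],10,st))
```

```text
300 meter far/near 699.1 590.7 bottom near 582.0 green 570.1 515.6 dark start [] None
318 meter far/near 699.4 590.9 bottom near 582.2 green 570.4 530.1 dark start [] None
336 meter far/near 699.6 591.2 bottom near 582.5 green 570.6 516.1 dark start [] None
sensor [611.37139862 -37.59528159]
[[ 699.70937736  105.8768851 ]
 [ 703.66533006 -181.88383679]]
```

Gap about 17–19 mm, in line within 1 mm: acceptable as "about 20". Next the shield.

step_arm([
  {"fingers":-1,"translation":[-16.9,-26.3,4],"twist":[0,0,6.9]},
  {"fingers":-1,"translation":[-16.9,-26.3,4],"twist":[0,0,6.9]},
  {"fingers":-1,"translation":[-16.9,-26.3,4],"twist":[0,0,6.9]},
  {"fingers":-1,"translation":[-16.9,-26.3,4],"twist":[0,0,6.9]},
  {"fingers":-1,"translation":[-16.9,-26.3,4],"twist":[0,0,6.9]},
])

```text
t: 13.88
tool_pos: [522.9, -170.1, 385.6]
tool_rot: [-2.987, -0.964, 0.004]
contact_force: [-0.7, -1.1, -0.5]
gripper_width: 85.0
gripper_force: 0.0
```

step_arm([
  {"fingers":-1,"translation":[-16.9,-26.3,4],"twist":[0,0,6.9]},
  {"fingers":-1,"translation":[-16.9,-26.3,4],"twist":[0,0,6.9]},
  {"fingers":-1,"translation":[-16.9,-26.3,4],"twist":[0,0,6.9]},
  {"fingers":-1,"translation":[-16.9,-26.3,4],"twist":[0,0,6.9]},
  {"fingers":-1,"translation":[-16.9,-26.3,4],"twist":[0,0,6.9]},
])

```text
t: 14.3
tool_pos: [438.2, -301.9, 405.8]
tool_rot: [-2.567, -1.806, 0.001]
contact_force: [-0.4, -0.6, -1.2]
gripper_width: 85.4
gripper_force: 0.0
```

step_arm([
  {"fingers":-1,"translation":[-16.9,-26.3,4],"twist":[0,0,6.9]},
  {"fingers":-1,"translation":[-16.9,-26.3,4],"twist":[0,0,6.8]},
  {"fingers":-1,"translation":[0,0,0],"twist":[0,0,0]},
  {"fingers":-1,"translation":[0,0,0],"twist":[0,0,0]},
  {"fingers":-1,"translation":[0,0,0],"twist":[0,0,0]},
])

```text
t: 14.72
tool_pos: [405.3, -353.2, 414.0]
tool_rot: [-2.341, -2.09, -0.001]
contact_force: [0.6, 0.7, 0.3]
gripper_width: 85.6
gripper_force: 0.0
```

step_arm([
  {"fingers":-1,"translation":[0,0,0],"twist":[0,0,0]},
  {"fingers":-1,"translation":[0,0,0],"twist":[0,0,0]},
  {"fingers":-1,"translation":[0,0,0],"twist":[0,0,0]},
  {"fingers":-1,"translation":[0,0,0],"twist":[0,0,0]},
  {"fingers":-1,"translation":[0,0,0],"twist":[0,0,0]},
])

```text
t: 15.13
tool_pos: [405.5, -352.7, 415.7]
tool_rot: [2.341, 2.095, 0.0]
contact_force: [-0.0, -0.1, 0.9]
gripper_width: 85.1
gripper_force: 0.0
```

```bash
python3 snap.py w9;python3 - <<'E'
import pickle;from h import *
c,st=pickle.load(open("w9.pkl","rb"));H,S,V=cv2.split(cv2.cvtColor(c["color"],cv2.COLOR_BGR2HSV))
for b in blobs((V<70),300)[:4]: print(b.reshape(-1,2).min(0),b.reshape(-1,2).max(0),rect(c,b,135,st))
E
```

```text
15.1333 [ 405.5 -352.7  415.7] toolY -6.35 tilt [ 0.0001 -0.    ] F [-0.  -0.1  0.9] 85.1 0.0
[  0 287] [639 479] (array([ 392.2, -508.9], dtype=float32), array([684.4, 230.7], dtype=float32), np.float32(-6.4))
[506 138] [583 205] (array([ 570.1, -321. ], dtype=float32), array([49.2, 44.5], dtype=float32), np.float32(-27.8))
[295 218] [328 354] (array([ 397.2, -396.2], dtype=float32), array([114.8,  24.9], dtype=float32), np.float32(85.2))
[313  97] [330 196] (array([ 415.6, -290.8], dtype=float32), array([66.2, 11.4], dtype=float32), np.float32(83.5))
```

View pics/w9.png

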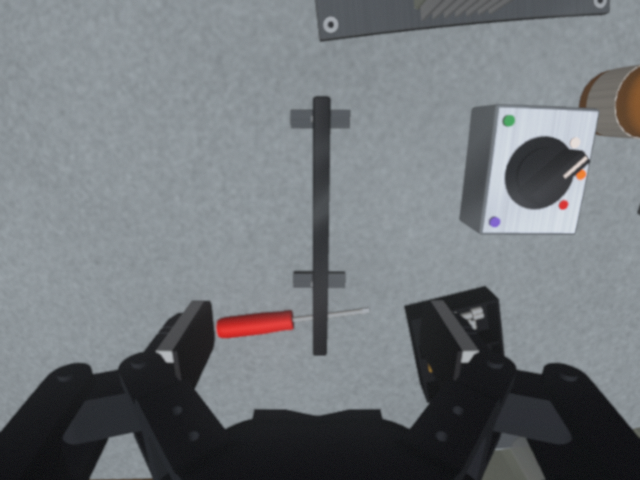

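View: rail runs from (321,97) to (320,354), feet at rows 119 and 279; the screwdriver lies beyond the right foot, clear.

Run:
```python
import pickle;from h import *
c,st=pickle.load(open("w9.pkl","rb"))
V=cv2.cvtColor(c["color"],cv2.COLOR_BGR2HSV)[...,2]
m=(V<95);P=[]
for r in list(range(135,260,4))+list(range(296,350,4)):
    k=np.where(m[r,300:345])[0]+300
    if 8<len(k)<25: P.append((k.mean(),r))
w=toplane(c,P,135,st);vx,vy,x,y=cv2.fitLine(w.astype(np.float32),cv2.DIST_HUBER,0,.01,.01).ravel()
print(len(P),"line deg",np.degrees(np.arctan2(vy,vx)),x,y)
e=toplane(c,[(321,96),(320,355)],135,st);print("ends",e,e.mean(0),np.hypot(*(e[0]-e[1])))
f=toplane(c,[(320,119),(319.5,279)],7,st);print("feet",f,f.mean(0),np.hypot(*(f[0]-f[1])))
```

```text
46 line deg 83.435486 406.2802 -369.72195
ends [[ 418.98011145 -257.2667354 ]
 [ 396.98949648 -454.69041683]] [ 407.98480396 -355.97857612] 198.64465041749386
feet [[ 418.08948448 -269.15924188]
 [ 398.6819475  -443.29553545]] [ 408.38571599 -356.22738867] 175.21444355507677
```

Shield centre (408,-356), yaw -6.5°, length 199 as expected. Descend and pinch the rail.

step_arm([
  {"fingers":-1,"translation":[2.9,-2.8,-38],"twist":[0,0,-0.2]},
  {"fingers":-1,"translation":[0,0,-38],"twist":[0,0,0]},
  {"fingers":-1,"translation":[0,0,-36],"twist":[0,0,0]},
  {"fingers":-1,"translation":[0,0,-18],"twist":[0,0,0]},
  {"fingers":-1,"translation":[0,0,-7],"twist":[0,0,0]},
], squeeze=80)

```text
t: 15.6
tool_pos: [406.8, -354.4, 274.5]
tool_rot: [-2.34, -2.084, -0.0]
contact_force: [-0.3, 0.8, -0.6]
gripper_width: 85.4
gripper_force: 0.0
```

step_arm([
  {"fingers":0.3,"translation":[0,0,0],"twist":[0,0,0]},
  {"fingers":0.5,"translation":[0,0,0],"twist":[0,0,0]},
  {"fingers":0.6,"translation":[0,0,0],"twist":[0,0,0]},
  {"fingers":1,"translation":[0,0,0],"twist":[0,0,0]},
  {"fingers":1,"translation":[0,0,0],"twist":[0,0,0]},
])

```text
t: 16.02
tool_pos: [408.6, -356.6, 280.6]
tool_rot: [2.343, 2.087, -0.0]
contact_force: [0.8, -0.1, -0.1]
gripper_width: 25.5
gripper_force: 0.0
```

step_arm([
  {"fingers":1,"translation":[0,0,0],"twist":[0,0,0]},
  {"fingers":1,"translation":[0,0,0],"twist":[0,0,0]},
  {"fingers":1,"translation":[0,0,0],"twist":[0,0,0]},
  {"fingers":1,"translation":[0,0,0],"twist":[0,0,0]},
  {"fingers":1,"translation":[0,0,0],"twist":[0,0,0]},
])

```text
t: 16.43
tool_pos: [408.1, -356.4, 280.1]
tool_rot: [2.344, 2.089, -0.001]
contact_force: [-1.9, 1.0, 6.2]
gripper_width: 10.5
gripper_force: 79.1
```

step_arm([
  {"fingers":1,"translation":[0,0,15],"twist":[0,0,0]},
  {"fingers":1,"translation":[0,0,25],"twist":[0,0,0]},
  {"fingers":1,"translation":[0,0,20],"twist":[0,0,0]},
  {"fingers":1,"translation":[0,0,0],"twist":[0,0,0]},
  {"fingers":1,"translation":[3,20,0],"twist":[0,0,0.9]},
])

```text
t: 16.85
tool_pos: [411.0, -338.7, 339.7]
tool_rot: [2.327, 2.101, -0.003]
contact_force: [1.0, 0.3, -5.7]
gripper_width: 11.0
gripper_force: 78.5
```

step_arm([
  {"fingers":1,"translation":[3,32,0],"twist":[0,0,0.9]},
  {"fingers":1,"translation":[3,35,0],"twist":[0,0,0.9]},
  {"fingers":1,"translation":[3,35,0],"twist":[0,0,0.9]},
  {"fingers":1,"translation":[3,35,0],"twist":[0,0,0.9]},
  {"fingers":1,"translation":[3,35,0],"twist":[0,0,0.9]},
])

```text
t: 17.27
tool_pos: [425.0, -162.0, 336.4]
tool_rot: [-2.242, -2.195, 0.001]
contact_force: [1.5, -0.2, -5.5]
gripper_width: 10.5
gripper_force: 78.6
```

step_arm([
  {"fingers":1,"translation":[3,35,0],"twist":[0,0,0.9]},
  {"fingers":1,"translation":[5,35,0],"twist":[0,0,0.95]},
  {"fingers":1,"translation":[12,30,0],"twist":[0,0,0]},
  {"fingers":1,"translation":[12,15,0],"twist":[0,0,0]},
  {"fingers":1,"translation":[8.2,8.8,0],"twist":[0,0,0]},
])

```text
t: 17.68
tool_pos: [465.9, -37.8, 336.7]
tool_rot: [-2.204, -2.235, 0.001]
contact_force: [-0.4, -1.0, -4.4]
gripper_width: 10.5
gripper_force: 78.6
```

step_arm([
  {"fingers":1,"translation":[0,0,0],"twist":[0,0,0]},
  {"fingers":1,"translation":[0,0,0],"twist":[0,0,0]},
  {"fingers":1,"translation":[0,0,-10],"twist":[0,0,0]},
  {"fingers":1,"translation":[0,0,-10],"twist":[0,0,0]},
  {"fingers":1,"translation":[0,0,0],"twist":[0,0,0]},
])

```text
t: 18.1
tool_pos: [464.5, -40.8, 315.4]
tool_rot: [-2.207, -2.228, 0.005]
contact_force: [-2.0, -0.3, -6.1]
gripper_width: 11.0
gripper_force: 78.6
```

```bash
python3 snap.py w10;python3 - <<'E'
import pickle;from h import *
c,st=pickle.load(open("w10.pkl","rb"))
V=cv2.cvtColor(c["color"],cv2.COLOR_BGR2HSV)[...,2]
P=[]
for r in range(60,330,3):
    k=np.where(V[r,290:350]<60)[0]+290
    if 8<len(k)<40: P.append((k.mean(),r))
P=np.array(P);z=st["tool_pos"][2]-280.1+135
w=toplane(c,P,z,st);vx,vy,x,y=cv2.fitLine(w.astype(np.float32),cv2.DIST_HUBER,0,.01,.01).ravel()
print(len(P),P[0],P[-1],w[0],w[-1],"deg",np.degrees(np.arctan2(vy,vx))%180)
E
```

```text
18.1 [464.5 -40.8 315.4] toolY 0.54 tilt [-0.0064  0.0015] F [-2.  -0.3 -6.1] 11.0 78.6
5 [319.08333333 315.        ] [320.57894737 327.        ] [464.54719019 -29.12582076] [465.15378968 -34.07345593] deg 95.16857
```

View pics/w10.png

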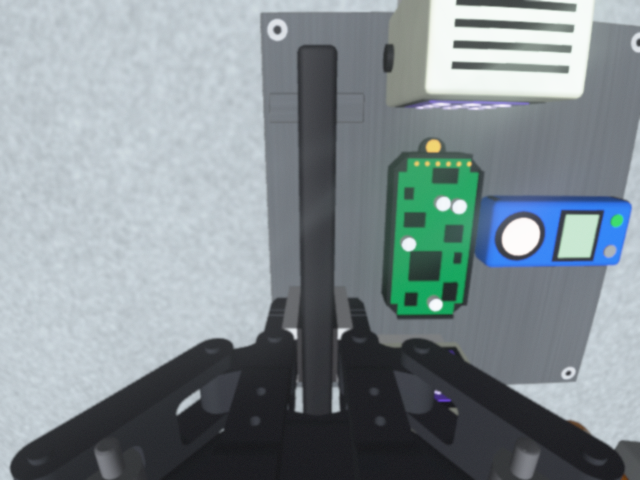

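Last view: rail end (317,45) held square, foot (317,108) above the front strip, unit and meter undisturbed. Lowering gently.

step_arm([
  {"fingers":1,"translation":[0,0,-12],"twist":[0,0,0]},
  {"fingers":1,"translation":[0,0,-6],"twist":[0,0,0]},
  {"fingers":1,"translation":[0,0,-3],"twist":[0,0,0]},
  {"fingers":1,"translation":[0,0,-2],"twist":[0,0,0]},
  {"fingers":1,"translation":[0,0,-1],"twist":[0,0,0]},
])

```text
t: 18.57
tool_pos: [466.2, -40.3, 294.5]
tool_rot: [-2.209, -2.233, 0.0]
contact_force: [-1.2, 0.4, -4.3]
gripper_width: 11.0
gripper_force: 78.5
```

step_arm([
  {"fingers":1,"translation":[0,0,-1],"twist":[0,0,0]},
  {"fingers":1,"translation":[0,0,-1],"twist":[0,0,0]},
  {"fingers":1,"translation":[0,0,-1],"twist":[0,0,0]},
  {"fingers":1,"translation":[0,0,0],"twist":[0,0,0]},
  {"fingers":1,"translation":[0,0,0],"twist":[0,0,0]},
])

```text
t: 18.98
tool_pos: [466.3, -40.2, 291.8]
tool_rot: [2.209, 2.234, 0.0]
contact_force: [0.1, -0.2, -5.3]
gripper_width: 10.9
gripper_force: 78.5
```

Not yet in contact; a little lower.

step_arm([
  {"fingers":1,"translation":[0,0,-1],"twist":[0,0,0]},
  {"fingers":1,"translation":[0,0,-0.5],"twist":[0,0,0]},
  {"fingers":1,"translation":[0,0,-0.5],"twist":[0,0,0]},
  {"fingers":1,"translation":[0,0,0],"twist":[0,0,0]},
  {"fingers":1,"translation":[0,0,0],"twist":[0,0,0]},
])

```text
t: 19.4
tool_pos: [466.3, -40.2, 290.1]
tool_rot: [2.209, 2.234, 0.0]
contact_force: [-2.0, 0.9, -0.5]
gripper_width: 10.9
gripper_force: 79.1
```

step_arm([
  {"fingers":1,"translation":[0,0,-0.5],"twist":[0,0,0]},
  {"fingers":1,"translation":[0,0,-0.5],"twist":[0,0,0]},
  {"fingers":1,"translation":[0,0,-0.5],"twist":[0,0,0]},
  {"fingers":1,"translation":[0,0,0],"twist":[0,0,0]},
  {"fingers":1,"translation":[0,0,0],"twist":[0,0,0]},
])

```text
t: 19.82
tool_pos: [466.6, -40.1, 290.1]
tool_rot: [2.208, 2.234, 0.001]
contact_force: [-4.5, 2.1, 9.9]
gripper_width: 10.8
gripper_force: 80.8
```

step_arm([
  {"fingers":-0.3,"translation":[0,0,0],"twist":[0,0,0]},
  {"fingers":-1,"translation":[0,0,0],"twist":[0,0,0]},
  {"fingers":-1,"translation":[0,0,0],"twist":[0,0,0]},
  {"fingers":-1,"translation":[0,0,0],"twist":[0,0,0]},
  {"fingers":-1,"translation":[0,0,0],"twist":[0,0,0]},
])

```text
t: 20.23
tool_pos: [466.3, -40.3, 288.1]
tool_rot: [2.209, 2.234, 0.0]
contact_force: [-0.3, -0.5, 0.5]
gripper_width: 70.6
gripper_force: 0.0
```

step_arm([
  {"fingers":-1,"translation":[0,0,10],"twist":[0,0,0]},
  {"fingers":-1,"translation":[0,0,25],"twist":[0,0,0]},
  {"fingers":-1,"translation":[0,0,35],"twist":[0,0,0]},
  {"fingers":-1,"translation":[0,0,30],"twist":[0,0,0]},
  {"fingers":-1,"translation":[0,0,0],"twist":[0,0,0]},
])

```text
t: 20.65
tool_pos: [468.6, -40.8, 396.0]
tool_rot: [2.2, 2.225, 0.011]
contact_force: [0.8, -1.3, 0.9]
gripper_width: 85.2
gripper_force: 0.0
```

```bash
python3 snap.py w11; python3 snap.py s11 side; python3 snap.py t11 top
python3 - <<'E'
import pickle;from h import *
c,st=pickle.load(open("w9.pkl","rb"));H,S,V=cv2.split(cv2.cvtColor(c["color"],cv2.COLOR_BGR2HSV))
m=(V>150)&(S<45);m[:, :455]=0
for b in blobs(m,1500)[:2]: print("box",b.reshape(-1,2).min(0),b.reshape(-1,2).max(0),rect(c,b,60,st))
for n,(h0,h1) in dict(orange=(8,22),red=(0,5),green=(50,80),violet=(110,150)).items():
    k=(H>=h0)&(H<=h1)&(S>130)&(V>100);k[:, :470]=0;k[:,598:]=0;k[250:]=0;k[:100]=0
    for b in blobs(k,8)[:2]: print(n,b.reshape(-1,2).mean(0),toplane(c,[b.reshape(-1,2).mean(0)],60,st).round(1))
c,st=pickle.load(open("w11.pkl","rb"));V=cv2.cvtColor(c["color"],cv2.COLOR_BGR2HSV)[...,2]
P=[]
for r in range(40,330,3):
    k=np.where(V[r,285:350]<62)[0]+285
    if 8<len(k)<30: P.append((k.mean(),r))
P=np.array(P);print(len(P))
if len(P)>5:
    w=toplane(c,P,145,st);vx,vy,x,y=cv2.fitLine(w.astype(np.float32),cv2.DIST_HUBER,0,.01,.01).ravel()
    print(P[0],P[-1],w[0],w[-1],w.mean(0),"deg",np.degrees(np.arctan2(vy,vx))%180)
E
```

```text
20.65 [468.6 -40.8 396. ] toolY 0.65 tilt [ 0.0139 -0.0039] F [ 0.8 -1.3  0.9] 85.2 0.0
20.7 [467.7 -40.6 393.1] toolY 0.65 tilt [ 0.0097 -0.0027] F [ 0.2 -0.2 -0.4] 85.0 0.0
20.75 [466.8 -40.3 390.5] toolY 0.65 tilt [ 0.0047 -0.0013] F [ 0.   0.4 -0.4] 85.4 0.0
box [455   0] [639 395] (array([ 632.7, -412. ], dtype=float32), array([423.1, 203.2], dtype=float32), np.float32(-81.1))
orange [580.5        174.31818182] [[ 656.2 -342.5]]
red [563.05 204.55] [[ 641.  -370.1]]
green [508.9 120.5] [[ 584.2 -287.8]]
11
[312. 238.] [310.63636364 268.        ] [469.07885242 -34.18454092] [468.33785636 -55.04951204] [468.09633869 -44.53572145] deg 88.98479
```

Box from the dots: centre (615.4,-338.0), yaw -6.3°, chord 31.5 mm as it must be. Moving over the knob, then verifying placements with the top camera.

step_arm([
  {"fingers":-1,"translation":[16.6,-33.1,-4.5],"twist":[0,0,-5.8]},
  {"fingers":-1,"translation":[16.6,-33.1,-4.5],"twist":[0,0,-5.8]},
  {"fingers":-1,"translation":[16.6,-33.1,-4.5],"twist":[0,0,-5.8]},
  {"fingers":-1,"translation":[16.6,-33.1,-4.5],"twist":[0,0,-5.8]},
  {"fingers":-1,"translation":[16.6,-33.1,-4.5],"twist":[0,0,-5.8]},
])

```text
t: 21.22
tool_pos: [549.1, -206.9, 363.1]
tool_rot: [-2.699, -1.601, 0.003]
contact_force: [1.5, 0.2, 0.8]
gripper_width: 85.7
gripper_force: 0.0
```

step_arm([
  {"fingers":-1,"translation":[16.6,-33.1,-4.5],"twist":[0,0,-5.8]},
  {"fingers":-1,"translation":[16.6,-33.1,-4.5],"twist":[0,0,-5.8]},
  {"fingers":-1,"translation":[16.6,-33.1,-4.5],"twist":[0,0,-5.8]},
  {"fingers":-1,"translation":[16.4,-33,-4.5],"twist":[0,0,-5.6]},
  {"fingers":-1,"translation":[0,0,0],"twist":[0,0,0]},
])

```text
t: 21.63
tool_pos: [615.6, -343.5, 341.5]
tool_rot: [-2.966, -1.028, 0.007]
contact_force: [-1.5, 0.4, -0.4]
gripper_width: 85.4
gripper_force: 0.0
```

step_arm([
  {"fingers":-1,"translation":[0,0,0],"twist":[0,0,0]},
  {"fingers":-1,"translation":[0,0,0],"twist":[0,0,0]},
  {"fingers":-1,"translation":[0,0,0],"twist":[0,0,0]},
  {"fingers":-1,"translation":[0,0,0],"twist":[0,0,0]},
  {"fingers":-1,"translation":[0,0,0],"twist":[0,0,0]},
])

```text
t: 22.05
tool_pos: [615.3, -336.7, 348.6]
tool_rot: [2.963, 1.042, 0.001]
contact_force: [-0.4, 0.2, -0.5]
gripper_width: 85.8
gripper_force: 0.0
```

```bash
python3 snap.py w12; python3 snap.py t12 top
python3 - <<'E'
import pickle;from h import *
c,st=pickle.load(open("w12.pkl","rb"));H,S,V=cv2.split(cv2.cvtColor(c["color"],cv2.COLOR_BGR2HSV))
for n,(h0,h1) in dict(orange=(8,22),red=(0,6),green=(50,80),violet=(110,150)).items():
    k=(H>=h0)&(H<=h1)&(S>130)&(V>100);k[330:]=0
    for b in blobs(k,20)[:3]: print(n,b.reshape(-1,2).mean(0).round(),cv2.contourArea(b),toplane(c,[b.reshape(-1,2).mean(0)],60,st).round(1))
m=(V>150)&(S<40);m[340:]=0
for b in blobs(m,100)[:5]: print("white",cv2.contourArea(b),b.reshape(-1,2).mean(0).round(),rect(c,b,93,st))
c,_=pickle.load(open("t12.pkl","rb"));im=c["color"];H,S,V=cv2.split(cv2.cvtColor(im,cv2.COLOR_BGR2HSV))
def win(m,x0,x1,y0,y1):
    o=np.zeros(m.shape,bool);o[y0:y1,x0:x1]=m[y0:y1,x0:x1];return o
for b in blobs(win((H>40)&(H<90)&(S>90),280,370,210,265))[:1]: print("unit",rect(c,b,51))
for b in blobs(win((H>95)&(H<130)&(S>110),300,350,175,230))[:1]: print("meter",rect(c,b,38))
for b in blobs(win(V<60,270,380,250,295))[:2]: print("rail",b.reshape(-1,2).min(0),b.reshape(-1,2).max(0),rect(c,b,145))
for b in blobs(win((V>150)&(S<70),255,390,215,260))[:2]: print("lamp",rect(c,b,130))
E
```

```text
22.05 [ 615.3 -336.7  348.6] toolY -51.26 tilt [ 0.0006 -0.0004] F [-0.4  0.2 -0.5] 85.8 0.0
22.1 [ 615.4 -336.9  348.7] toolY -51.28 tilt [ 0.0008 -0.0005] F [-0.6 -0.2 -0.7] 85.6 0.0
orange [334.  88.] 549.5 [[ 701.9 -282. ]]
orange [358. 197.] 78.5 [[ 655.1 -342.8]]
red [372. 235.] 59.5 [[ 639.8 -370.3]]
green [ 9. 78.] 224.0 [[567.7 -93.7]]
green [237. 228.] 82.5 [[ 580.8 -287.5]]
white 125121.0 [251. 220.] (array([ 644. , -316.7], dtype=float32), array([499.4, 223. ], dtype=float32), np.float32(-51.3))
white 10230.0 [553.  31.] (array([ 799.3, -371.1], dtype=float32), array([108.7,  59.8], dtype=float32), np.float32(-47.0))
white 703.5 [141. 218.] (array([ 558.7, -233.2], dtype=float32), array([54.8, 17.4], dtype=float32), np.float32(-3.6))
white 223.5 [231.   8.] (array([ 695.5, -209.6], dtype=float32), array([9.2, 8.9], dtype=float32), np.float32(-52.5))
white 179.5 [415.  15.] (array([ 757.9, -292.6], dtype=float32), array([19.1,  7.3], dtype=float32), np.float32(77.0))
unit (array([540. , -38.9], dtype=float32), array([114.5,  57.4], dtype=float32), np.float32(89.6))
meter (array([641.5, -36.8], dtype=float32), array([111.6,  52.7], dtype=float32), np.float32(-0.3))
rail [283 266] [363 271] (array([465.6, -39.6], dtype=float32), array([195.3,  12.2], dtype=float32), np.float32(89.6))
lamp (array([ 541.9, -162.3], dtype=float32), array([67.1, 61.8], dtype=float32), np.float32(-0.6))
lamp (array([538.7,  82.7], dtype=float32), array([67.4, 62.2], dtype=float32), np.float32(-0.1))
```

Top camera: unit (0,+1 mm) and shield (-75 mm, centred, square) on target; the meter's gap reads ~17 mm in both cameras. Time allows, so I'll shift the meter back 3 mm before the selector.

step_arm([
  {"fingers":-1,"translation":[3.4,33.4,0],"twist":[0,0,-4.2]},
  {"fingers":-1,"translation":[3.4,33.4,0],"twist":[0,0,-4.2]},
  {"fingers":-1,"translation":[3.4,33.4,0],"twist":[0,0,-4.2]},
  {"fingers":-1,"translation":[3.4,33.4,0],"twist":[0,0,-4.2]},
  {"fingers":-1,"translation":[3.4,33.4,0],"twist":[0,0,-4.2]},
], squeeze=30)

```text
t: 22.57
tool_pos: [632.2, -169.2, 348.3]
tool_rot: [3.105, 0.476, 0.001]
contact_force: [-0.6, -0.0, 0.4]
gripper_width: 85.5
gripper_force: 0.0
```

step_arm([
  {"fingers":-1,"translation":[3.4,33.4,0],"twist":[0,0,-4.2]},
  {"fingers":-1,"translation":[3.4,33.4,0],"twist":[0,0,-4.2]},
  {"fingers":-1,"translation":[3.4,33.4,0],"twist":[0,0,-4.2]},
  {"fingers":-1,"translation":[3.4,33.2,0],"twist":[0,0,-4.2]},
  {"fingers":-1,"translation":[0,0,0],"twist":[0,0,0]},
])

```text
t: 22.98
tool_pos: [645.9, -31.2, 348.4]
tool_rot: [-3.138, -0.03, -0.002]
contact_force: [-0.4, -0.9, 0.3]
gripper_width: 85.3
gripper_force: 0.0
```

step_arm([
  {"fingers":-1,"translation":[0,0,0],"twist":[0,0,0]},
  {"fingers":-1,"translation":[0,0,0],"twist":[0,0,0]},
  {"fingers":-1,"translation":[0,0,-35],"twist":[0,0,0]},
  {"fingers":-1,"translation":[0,0,-35],"twist":[0,0,0]},
  {"fingers":-1,"translation":[0,0,-35],"twist":[0,0,0]},
])

```text
t: 23.4
tool_pos: [646.4, -39.5, 243.0]
tool_rot: [3.14, 0.021, 0.005]
contact_force: [1.4, -0.2, 0.3]
gripper_width: 85.6
gripper_force: 0.0
```

step_arm([
  {"fingers":-1,"translation":[0,0,-25],"twist":[0,0,0]},
  {"fingers":-1,"translation":[0,0,-12],"twist":[0,0,0]},
  {"fingers":-1,"translation":[0,0,-8],"twist":[0,0,0]},
  {"fingers":-1,"translation":[0,0,-6],"twist":[0,0,0]},
  {"fingers":-1,"translation":[0,0,0],"twist":[0,0,0]},
])

```text
t: 23.82
tool_pos: [646.4, -38.4, 191.9]
tool_rot: [3.141, 0.022, 0.001]
contact_force: [0.0, -0.2, -0.2]
gripper_width: 85.6
gripper_force: 0.0
```

step_arm([
  {"fingers":1,"translation":[0,0,0],"twist":[0,0,0]},
  {"fingers":1,"translation":[0,0,0],"twist":[0,0,0]},
  {"fingers":1,"translation":[0,0,0],"twist":[0,0,0]},
  {"fingers":1,"translation":[0,0,0],"twist":[0,0,0]},
  {"fingers":1,"translation":[0,0,2],"twist":[0,0,0]},
])

```text
t: 24.23
tool_pos: [646.2, -37.6, 194.4]
tool_rot: [3.141, 0.023, 0.002]
contact_force: [0.0, -0.4, -1.7]
gripper_width: 51.5
gripper_force: 32.7
```

step_arm([
  {"fingers":1,"translation":[1.6,0,0],"twist":[0,0,0]},
  {"fingers":1,"translation":[1.6,0,0],"twist":[0,0,0]},
  {"fingers":1,"translation":[0,0,-1.5],"twist":[0,0,0]},
  {"fingers":1,"translation":[0,0,-1],"twist":[0,0,0]},
  {"fingers":1,"translation":[0,0,0],"twist":[0,0,0]},
])

```text
t: 24.65
tool_pos: [649.2, -37.5, 193.7]
tool_rot: [-3.141, -0.024, 0.003]
contact_force: [-8.0, 2.3, 14.0]
gripper_width: 51.1
gripper_force: 34.5
```

step_arm([
  {"fingers":1,"translation":[0,0,0],"twist":[0,0,0]},
  {"fingers":-1,"translation":[0,0,0],"twist":[0,0,0]},
  {"fingers":-1,"translation":[0,0,0],"twist":[0,0,0]},
  {"fingers":-1,"translation":[0,0,0],"twist":[0,0,0]},
  {"fingers":-1,"translation":[0,0,0],"twist":[0,0,0]},
])

```text
t: 25.07
tool_pos: [649.2, -37.6, 190.7]
tool_rot: [-3.141, -0.023, 0.001]
contact_force: [0.3, 0.2, 0.1]
gripper_width: 85.5
gripper_force: 0.0
```

step_arm([
  {"fingers":-1,"translation":[0,0,20],"twist":[0,0,0]},
  {"fingers":-1,"translation":[0,0,35],"twist":[0,0,0]},
  {"fingers":-1,"translation":[0,0,40],"twist":[0,0,0]},
  {"fingers":-1,"translation":[0,0,40],"twist":[0,0,0]},
  {"fingers":-1,"translation":[0,0,20.5],"twist":[0,0,0]},
])

```text
t: 25.48
tool_pos: [650.6, -37.8, 352.4]
tool_rot: [3.14, 0.023, 0.013]
contact_force: [0.8, -0.3, 2.6]
gripper_width: 85.4
gripper_force: 0.0
```

step_arm([
  {"fingers":-1,"translation":[-3.8,-33.4,0],"twist":[0,0,4.2]},
  {"fingers":-1,"translation":[-3.8,-33.4,0],"twist":[0,0,4.2]},
  {"fingers":-1,"translation":[-3.8,-33.4,0],"twist":[0,0,4.2]},
  {"fingers":-1,"translation":[-3.8,-33.4,0],"twist":[0,0,4.2]},
  {"fingers":-1,"translation":[-3.8,-33.4,0],"twist":[0,0,4.2]},
])

```text
t: 25.9
tool_pos: [629.9, -206.0, 346.3]
tool_rot: [-3.083, -0.601, 0.0]
contact_force: [0.0, -0.0, 0.1]
gripper_width: 85.6
gripper_force: 0.0
```

step_arm([
  {"fingers":-1,"translation":[-3.8,-33.4,0],"twist":[0,0,4.2]},
  {"fingers":-1,"translation":[-3.8,-33.4,0],"twist":[0,0,4.2]},
  {"fingers":-1,"translation":[-3.8,-33.4,0],"twist":[0,0,4.2]},
  {"fingers":-1,"translation":[-4.1,-33.3,0],"twist":[0,0,4.0]},
  {"fingers":-1,"translation":[0,0,0],"twist":[0,0,0]},
])

```text
t: 26.32
tool_pos: [613.0, -344.7, 346.1]
tool_rot: [2.965, 1.027, -0.003]
contact_force: [0.2, -0.8, 0.8]
gripper_width: 85.2
gripper_force: 0.0
```

step_arm([
  {"fingers":-1,"translation":[0,0,0],"twist":[0,0,0]},
  {"fingers":-1,"translation":[0,0,0],"twist":[0,0,0]},
  {"fingers":-1,"translation":[0,0,-20],"twist":[0,0,0]},
  {"fingers":-1,"translation":[0,0,-30],"twist":[0,0,0]},
  {"fingers":-1,"translation":[0,0,-25],"twist":[0,0,0]},
])

```text
t: 26.73
tool_pos: [615.5, -336.2, 271.4]
tool_rot: [2.965, 1.037, 0.002]
contact_force: [-0.1, 0.3, -1.2]
gripper_width: 85.5
gripper_force: 0.0
```

```bash
python3 snap.py t13 top
python3 - <<'E'
import pickle;from h import *
c,_=pickle.load(open("t13.pkl","rb"));im=c["color"];H,S,V=cv2.split(cv2.cvtColor(im,cv2.COLOR_BGR2HSV))
def win(m,x0,x1,y0,y1):
    o=np.zeros(m.shape,bool);o[y0:y1,x0:x1]=m[y0:y1,x0:x1];return o
for b in blobs(win((H>40)&(H<90)&(S>90),280,370,210,265))[:1]: print("unit",rect(c,b,51))
for b in blobs(win((H>95)&(H<130)&(S>110),300,350,175,230))[:1]: print("meter",rect(c,b,38))
for b in blobs(win(V<60,270,380,250,295))[:1]: print("rail",rect(c,b,145))
E
```

```text
26.7333 [ 615.5 -336.2  271.4] toolY -51.45 tilt [ 0.0013 -0.0004] F [-0.1  0.3 -1.2] 85.5 0.0
unit (array([540. , -38.9], dtype=float32), array([114.5,  57.4], dtype=float32), np.float32(89.6))
meter (array([642.8, -36.8], dtype=float32), array([109. ,  52.7], dtype=float32), np.float32(-0.3))
rail (array([464.8, -39.6], dtype=float32), array([195.4,  11.4], dtype=float32), np.float32(-89.4))
```

Meter moved; all good. Lowering onto the knob and gripping.

step_arm([
  {"fingers":-1,"translation":[0,0,-12],"twist":[0,0,0]},
  {"fingers":-1,"translation":[0,0,-8],"twist":[0,0,0]},
  {"fingers":0,"translation":[0,0,-4],"twist":[0,0,0]},
  {"fingers":0.3,"translation":[0,0,0],"twist":[0,0,0]},
  {"fingers":0.5,"translation":[0,0,0],"twist":[0,0,0]},
], squeeze=40)

```text
t: 27.2
tool_pos: [615.3, -338.2, 248.9]
tool_rot: [2.965, 1.034, 0.002]
contact_force: [0.4, -0.2, 0.5]
gripper_width: 51.4
gripper_force: 0.0
```

step_arm([
  {"fingers":0.6,"translation":[0,0,0],"twist":[0,0,0]},
  {"fingers":1,"translation":[0,0,0],"twist":[0,0,0]},
  {"fingers":1,"translation":[0,0,0],"twist":[0,0,0]},
  {"fingers":1,"translation":[0,0,0],"twist":[0,0,0]},
  {"fingers":1,"translation":[0,0,0],"twist":[0,0,0]},
])

```text
t: 27.62
tool_pos: [614.8, -338.1, 249.0]
tool_rot: [2.966, 1.034, 0.001]
contact_force: [-2.4, 2.1, 5.9]
gripper_width: 13.1
gripper_force: 41.5
```

step_arm([
  {"fingers":1,"translation":[0,0,0],"twist":[0,0,-5]},
  {"fingers":1,"translation":[0,0,0],"twist":[0,0,-5]},
  {"fingers":1,"translation":[0,0,0],"twist":[0,0,-5]},
  {"fingers":1,"translation":[0,0,0],"twist":[0,0,-5]},
  {"fingers":1,"translation":[0,0,0],"twist":[0,0,-5]},
])

```text
t: 28.03
tool_pos: [614.9, -338.3, 249.0]
tool_rot: [3.12, 0.361, 0.001]
contact_force: [-1.8, 1.2, 5.1]
gripper_width: 13.1
gripper_force: 41.5
```

step_arm([
  {"fingers":1,"translation":[0,0,0],"twist":[0,0,-5]},
  {"fingers":1,"translation":[0,0,0],"twist":[0,0,-5]},
  {"fingers":1,"translation":[0,0,0],"twist":[0,0,-5]},
  {"fingers":1,"translation":[0,0,0],"twist":[0,0,-5]},
  {"fingers":1,"translation":[0,0,0],"twist":[0,0,0]},
])

```text
t: 28.45
tool_pos: [614.9, -338.5, 249.1]
tool_rot: [3.135, -0.183, 0.001]
contact_force: [-2.7, 1.1, 5.8]
gripper_width: 12.7
gripper_force: 41.5
```

step_arm([
  {"fingers":1,"translation":[0,0,0],"twist":[0,0,0]},
  {"fingers":1,"translation":[0,0,0],"twist":[0,0,0]},
  {"fingers":1,"translation":[0,0,0],"twist":[0,0,0]},
  {"fingers":0.5,"translation":[0,0,0],"twist":[0,0,0]},
  {"fingers":0,"translation":[0,0,0],"twist":[0,0,0]},
])

```text
t: 28.87
tool_pos: [614.7, -338.2, 247.6]
tool_rot: [3.136, -0.179, 0.001]
contact_force: [-0.3, 0.4, -0.8]
gripper_width: 31.8
gripper_force: 0.0
```

step_arm([
  {"fingers":-1,"translation":[0,0,0],"twist":[0,0,0]},
  {"fingers":-1,"translation":[0,0,0],"twist":[0,0,0]},
  {"fingers":-1,"translation":[0,0,0],"twist":[0,0,0]},
  {"fingers":-1,"translation":[0,0,15],"twist":[0,0,0]},
  {"fingers":-1,"translation":[0,0,30],"twist":[0,0,0]},
])

```text
t: 29.28
tool_pos: [613.1, -337.0, 288.1]
tool_rot: [-3.131, 0.179, 0.014]
contact_force: [0.3, -0.1, -0.4]
gripper_width: 85.2
gripper_force: 0.0
```

step_arm([
  {"fingers":-1,"translation":[0,0,35],"twist":[0,0,0]},
  {"fingers":-1,"translation":[0,0,30],"twist":[0,0,0]},
  {"fingers":-1,"translation":[0,0,0],"twist":[0,0,0]},
  {"fingers":-1,"translation":[0,0,0],"twist":[0,0,0]},
  {"fingers":-1,"translation":[0,0,0],"twist":[0,0,0]},
])

```text
t: 29.7
tool_pos: [614.6, -338.0, 358.4]
tool_rot: [3.136, -0.18, 0.001]
contact_force: [0.7, -0.3, -1.2]
gripper_width: 85.5
gripper_force: 0.0
```

```bash
python3 snap.py w14; python3 snap.py t14 top
python3 - <<'E'
import pickle;from h import *
c,st=pickle.load(open("w14.pkl","rb"));H,S,V=cv2.split(cv2.cvtColor(c["color"],cv2.COLOR_BGR2HSV))
for n,(h0,h1) in dict(orange=(8,22),red=(0,6)).items():
    k=(H>=h0)&(H<=h1)&(S>130)&(V>100);k[330:]=0
    for b in blobs(k,20)[:3]: print(n,b.reshape(-1,2).mean(0).round(),cv2.contourArea(b),toplane(c,[b.reshape(-1,2).mean(0)],60,st).round(1))
p=topx(c,[[614.7,-338.1,93]],st)[0];print("knob px",p)
m=(V>140)&(S<60);x,y=p.astype(int)
k=np.zeros(H.shape,bool);k[y-45:y+45,x-45:x+45]=m[y-45:y+45,x-45:x+45]
for b in blobs(k,20)[:4]: print("w",cv2.contourArea(b),b.reshape(-1,2).mean(0).round(),rect(c,b,93,st))
c,_=pickle.load(open("t14.pkl","rb"));im=c["color"];H,S,V=cv2.split(cv2.cvtColor(im,cv2.COLOR_BGR2HSV))
def win(m,x0,x1,y0,y1):
    o=np.zeros(m.shape,bool);o[y0:y1,x0:x1]=m[y0:y1,x0:x1];return o
for b in blobs(win((H>40)&(H<90)&(S>90),280,370,210,265))[:1]: print("unit",rect(c,b,51))
for b in blobs(win((H>95)&(H<130)&(S>110),300,350,175,230))[:1]: print("meter",rect(c,b,38))
for b in blobs(win(V<60,270,380,250,295))[:1]: print("rail",rect(c,b,145))
E
```

```text
29.7 [ 614.6 -338.   358.4] toolY -96.55 tilt [ 0.0006 -0.0004] F [ 0.7 -0.3 -1.2] 85.5 0.0
29.75 [ 614.3 -337.8  356.8] toolY -96.55 tilt [-0.0016  0.0012] F [-0.6  0.2 -0.3] 85.4 0.0
orange [245.  99.] 863.0 [[ 715.5 -297.6]]
orange [564. 227.] 720.0 [[ 593.9 -535.3]]
orange [563. 269.] 190.5 [[ 557.1 -537.5]]
red [356. 192.] 56.0 [[ 639.8 -369.9]]
knob px [318.06033628 241.42897256]
w 2411.5 [317. 246.] (array([ 614.2, -337.7], dtype=float32), array([64.6, 64. ], dtype=float32), np.float32(-6.5))
w 171.0 [318. 222.] (array([ 628. , -339.2], dtype=float32), array([24.6,  3.4], dtype=float32), np.float32(-6.4))
unit (array([540. , -38.9], dtype=float32), array([114.5,  57.4], dtype=float32), np.float32(89.6))
meter (array([642.8, -36.8], dtype=float32), array([109. ,  52.7], dtype=float32), np.float32(-0.3))
rail (array([465.6, -39.6], dtype=float32), array([195.3,  12.2], dtype=float32), np.float32(89.6))
```

The pointer line lies at -6.4°, the box's +x, so it is on the orange mark. Everything else is in place and the gripper is clear, so I'm handing in.

```bash
python3 -c "
from workcell import ticket
print(ticket.close_job())"
```

```text
the job is handed in; nothing more can be done
None
```

The job is handed in at about 30 s: by the last camera measurements the unit, meter (gap about 18–20 mm) and shield are in place on the plate, and the selector was turned last, to half power; no verdict came back.

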